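# Tighten the corner nut of a mould clamp with a ring wrench

## Robot

A 7-joint arm with a two-finger parallel gripper is mounted at the origin on the work surface. World frame = base frame: x ahead of the robot, y to its left, z up, the work surface at z = 0. Lengths are in m, angles in degrees, forces in N, time in s.
With the tool pointing down it reaches from about 0.425 to 0.825 m from the base axis. Payload 3.6 kg.
Tool frame: the origin (TCP) lies on the mounting face of the last link; the fingertips stand 186 mm ahead of it and the grasp point (between the pads) lies 167 mm ahead of it; x points along the fingers, y is the direction in which the jaws open and shut, and the axes are right-handed (so a half turn about x gives the same grasp; the last joint's range is limited). The gripper opens to 93 mm and grips with 3 to 60 N. Pads are 15 mm wide; open, the fingers measure 128 mm over their backs; the gripper's body (75 mm by 188 mm) begins 65 mm behind the grasp point.
Start: joints at [-75.774, 35.231, -0.722, 81.555, 0.464, 63.22, -2.315], TCP at [0.176, 0.626, 0.405] pointing down, gripper open.
Joint ranges: [-178.69, 178.69], [-17.37, 117.87], [-77.05, 75.6], [15.02, 138.74], [-78.02, 258.01], [0.78, 113.62], [-162.83, 162.83]. Speed limits (degrees/s): [159.86, 159.86, 180, 180, 180, 180, 180].

## Interface

Orientations are given as a 3x3 rotation matrix whose columns are the frame's x, y, z axes.
In Python, from plant import arm, viewer, close_job gives the robot as it stands. The module is installed in compiled form; this text tells all that it offers.
- The arm moves only by the tool jog_arm, never from a script. Its argument "moves" is a list of rows, each an object of numbers: "fingers": the opening, from 0 (shut) to 1 (fully open); "dx", "dy", "dz": the shift along the world's x, y, z in m; "yaw": the turn about the world's z in rad. In form: [{"fingers": .., "dx": .., "dy": .., "dz": .., "yaw": ..}, ...]. A call has exactly 10 rows; each row is the pose to reach, as a shift and turn from the pose commanded when the call began; what a row does not reach only later rows make up. A row lasts 1/8 s, in which the tool goes at most 62.5 mm and 10.7 degrees, less where a joint would pass 70% of its speed; a pose out of reach is approached as far as the arm can. A call with a gripper value outside its range is refused whole. The fingers move at their own pace and stop on an object; "force" is the grip in N (left out, the last holds). Time passes only in rows, so rows that repeat a pose let the fingers close, or fill a call up. It gives the time, the measured TCP pose, the force and the opening at its end, in the units of the state.
- arm.sense(): the state, without advancing time (a new reading comes with each control period).
- viewer.grab_frame(name): name is "scene" or "top" or "wrist"; returns (picture, depth): 384x512x3 uint8, blue, green, red; 384x512 float32, m along the optical axis (not along the pixel's ray), 0 where there is no reading.
- viewer.get_calibration(name): a dict with "fx", "fy", "cx", "cy" (pixels), "T" (4x4, takes a point from camera to world coordinates). Camera axes: x right, y down, z forward; pixel columns grow to the right and rows downward; lengths in m; the calibration is good to about 2 mm. A picture is of the moment at which its call begins: read the wrist's pose just before it. get_calibration takes no time and is no camera call; for the wrist camera it gives the pose at the moment of the call.
- close_job(): hands the job in, once; it reports no verdict.
The state is a dict: "t": time; "joint_pos": joint angles; "joint_velocities": joint speeds; "effort": joint torques, N m; "eef_pos": TCP position; "tool_rot": TCP orientation; "contact_force": force on the tool from outside, world axes, zero at the start; "moment": the same for the moment, N m; "grip_width": opening from 0.0 (shut) to 1.0 (fully open).
Only numpy, scipy, OpenCV 4.12 (cv2) and the standard library are available. Lean on these libraries where they do the work, as an engineer would, in place of code of your own. Each camera call takes 0.05 s, during which the arm holds its last target. There are 200 camera calls.

## Task

Tighten the brass nut of the mould clamp clockwise with the ring wrench, lifting and reseating the wrench each time the blue cheeks stop its swing, until the nut has run home and is pulled up firmly: about 1.3 newton metres, no less than 1.1 and never over 1.6. Then lay the wrench gently back flat on its cork mat and let go. Turn the nut only with the wrench, do not force anything against the cheeks or the plaster mould, and leave the pots where they are.

Things in the scene. Friction and masses are not known exactly. Their poses are not given: they have to be found in the camera images.
- wrench: Steel ring wrench, 0.22 to 0.45 kg, 16 mm thick all over, lying on the mat, z up. Origin: centre of its hexagonal ring (60 mm over corners), on the underside; handle along its own -x. The hexagonal hole goes through, 38 mm across flats (about 6 degrees of play on the nut), hole corners on its x axis. It fits when its x axis lies on the nut's x axis plus any multiple of 60 degrees.
- wrench_grip (a point): Point to grip from above: on the wrench handle, 130 mm from the ring centre (wrench frame -130, 0, 8 mm), mid height. The handle is a straight bar, 16 mm wide, 16 mm tall, red towards its end, which is 180 mm from the ring centre. Gripped here, the hand stays outside the cheeks.
- nut: Brass hexagon nut, 36 mm across flats, 11 mm tall, greased, top 3 mm chamfered to 31 mm across flats. Origin: on its vertical axis, underside, 49 mm above the bench; x axis to a corner, z up. A stud, 24 mm thick, stands 6 mm above its top. It turns clockwise from above (yaw decreases) against 0.3 N m for an unknown 1.0 to 1.8 rad, then is home. It never rises or sinks; turned back, it loosens as easily.
- pull_up (a joint): Stretch of the clamp's stud in rad of nut turn, 0 until the nut is home. From there the nut needs 0.8 N m at once and 10 N m more per rad: value = (torque - 0.8) / 10, so 0.03 at 1.1 N m, 0.05 at 1.3, 0.08 at 1.6. It keeps its value when the wrench is taken off. Torque = tangential pull times distance from the nut axis, plus the hand's own turning moment.
- clamp: Fixed grey steel mould clamp. Origin: on the nut axis at bench level, z up; its -x axis points out of the mouth between the cheeks, roughly towards the robot. Base plate 240 x 180 x 12 mm, x -55 to +185 mm. A steel block and strap, top 46 mm above the bench, reach from x -26 mm back over the mould. Between the cheeks all is free above 49 mm but for nut and stud.
- washer (a point): Centre of the top of the brass washer under the nut, 52 mm across, 49 mm above the bench, on the nut axis: the underside of a fully seated wrench rests here.
- cheek_left: Fixed upright blue steel plate, 56 mm long, 8 mm thick, 73 mm tall on the base plate (top 85 mm above the bench), to the left (+y of the clamp) of the nut. Origin: centre of its lower edge; its x axis runs along its length. Its inner face blocks a seated wrench at 46 degrees (0.80 rad): wrench yaw = clamp yaw - 0.80. Its outer end is 91 mm from the nut axis.
- cheek_right: The same plate, mirrored, on the other side (-y of the clamp): it blocks a seated wrench at wrench yaw = clamp yaw + 0.80.
- mould: Two-part white plaster mould, 118 x 140 x 24 mm, held under the strap behind the nut (fixed). Origin: centre of its underside, at clamp frame (110, 0, 12) mm. Fragile.
- mat: Cork mat, 260 x 120 x 4 mm, fixed on the bench to the left or right of the clamp. Origin: centre of its underside; its long side is its x axis.
- bowl: Terracotta bowl, 100 mm across, 50 mm tall, loose, on the side of the clamp where the mat is not. Origin: centre of its underside.
- vase: Blue glazed vase, 86 mm across, 150 mm tall, loose, beyond the clamp to one side. Origin: centre of its underside.
- cup: Sand-coloured cup, 72 mm across, 75 mm tall, loose, beyond the clamp to one side. Origin: centre of its underside.
There are look-alikes about, which are no part of the job. There is more than one size of the wrench; the job needs the middle-sized.

How it is judged:
By the outcome, as a careful person would: the job done as asked, in the order asked, and still so for the second after the job is handed in, with the robot touching nothing.
It also fails if it takes over 72 s, if anything falls off the work surface, if the arm or the gripper's body presses on something with over 40 N, if the wrist force passes 120 N, or if a joint passes its speed limit or range.

## Working session

There is one attempt and no reset: what is moved stays moved. The work goes in short steps, Python scripts to look and compute and a tool call to move; the robot and the scene stay as the last step left them, time stands still between calls to the robot, and variables do not carry over. Pictures are saved under pics/ and viewed, about 8 in all and at most 12, crops included, and the job is handed in when it is done.

Besides the shell and the picture viewer there is one more tool, called after "Request:" as name(argument=value, ...) on one line, values as JSON. jog_arm: Moves the arm, as the interface text tells. Its arguments: {"type":"object","properties":{"moves":{"type":"array","items":{"type":"object","properties":{"fingers":{"type":"number"},"dx":{"type":"number"},"dy":{"type":"number"},"dz":{"type":"number"},"yaw":{"type":"number"}}}},"force":{"type":"number"}},"required":["moves"]}

```bash
mkdir -p pics; ls; cat > h.py <<'E'
import numpy as np,cv2,pickle
from plant import arm,viewer
def grab(n,tag):
    c=viewer.get_calibration(n); p,d=viewer.grab_frame(n)
    cv2.imwrite(f'pics/{tag}.png',p); pickle.dump((c,p,d),open(f'pics/{tag}.pkl','wb')); return c,p,d
def load(tag): return pickle.load(open(f'pics/{tag}.pkl','rb'))
def ray(c,u,v): return np.array([(u-c['cx'])/c['fx'],(v-c['cy'])/c['fy'],1.])
def atz(c,u,v,z):
    r=c['T'][:3,:3]@ray(c,u,v); o=c['T'][:3,3]; return o+r*(z-o[2])/r[2]
def dep(c,d,u,v):
    return c['T'][:3,:3]@(ray(c,u,v)*d[int(v),int(u)])+c['T'][:3,3]
def cloud(c,d):
    v,u=np.indices(d.shape); P=np.stack([(u-c['cx'])/c['fx']*d,(v-c['cy'])/c['fy']*d,d],-1)
    W=P@c['T'][:3,:3].T+c['T'][:3,3]; W[d==0]=np.nan; return W
def proj(c,p):
    q=c['T'][:3,:3].T@(np.asarray(p)-c['T'][:3,3]); return q[0]/q[2]*c['fx']+c['cx'],q[1]/q[2]*c['fy']+c['cy']
E
python3 - <<'E'
from h import *
for n in ['top','scene']:
    c,p,d=grab(n,n+'0'); print(n,c['T'][:3,3].round(3),c['fx'])
cv2.imwrite('pics/topbig.png',cv2.resize(load('top0')[1],(800,600)))
print(arm.sense())
E
```

```text
pics
top [ 0.22  -0.114  1.408] 403.5934485307233
scene [ 1.385 -0.676  0.711] 377.03554415182026
{'t': 0.1, 'joint_pos': array([-75.77437508,  35.28426495,  -0.7248205 ,  81.63043541,
         0.46627935,  63.22009097,  -2.31626432]), 'joint_velocities': array([-0.06837718, -0.16510667, -0.06001434, -0.25555091, -0.05093005,
       -0.03286327, -0.03038913]), 'effort': array([ 1.13914080e-03, -4.60043335e+01,  2.09837747e-01, -1.66247106e+01,
       -6.12596842e-02,  1.68541179e-02,  9.99038957e-05]), 'eef_pos': array([0.17626853, 0.62535487, 0.4037    ]), 'tool_rot': array([[-5.83281813e-04,  2.71257633e-01,  9.62506601e-01],
       [-2.22669411e-03,  9.62504026e-01, -2.71258257e-01],
       [-9.99997351e-01, -2.30142779e-03,  4.25966829e-05]]), 'contact_force': array([ 0.18986227,  0.40248576, -1.11866563]), 'moment': array([ 0.0015411 , -0.02436178, -0.0745617 ]), 'grip_width': 0.9974534089770501}
```

View pics/topbig.png

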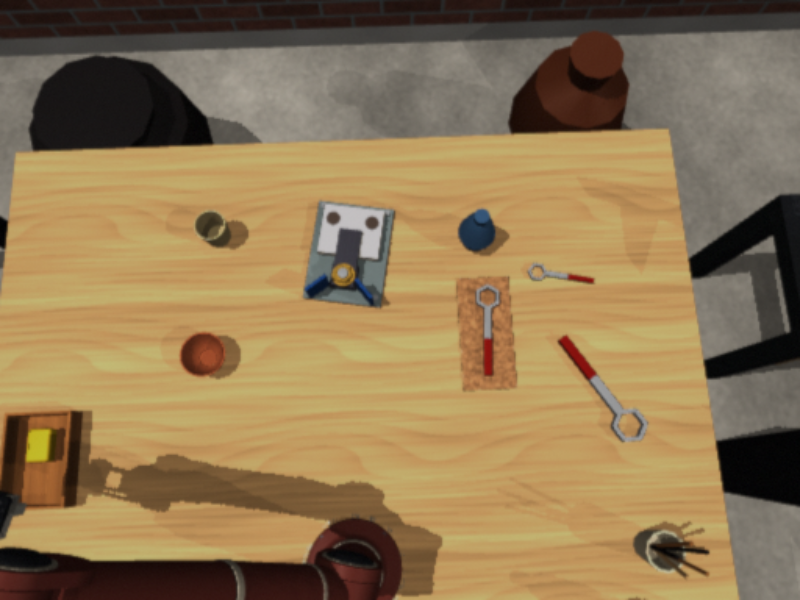

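View pics/scene0.png

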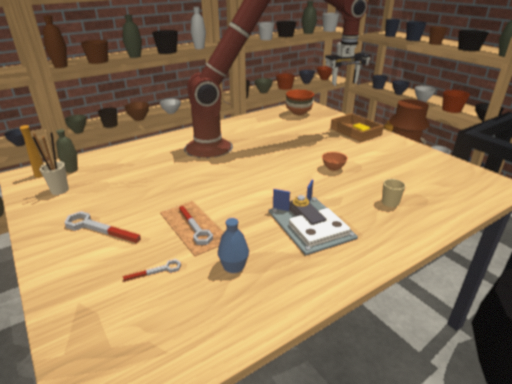

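The candidates (pixels in the 800x600 top view) are the mat wrench with its ring at (487,296), a small wrench at (537,272) and a big one at (628,425). The one on the mat is the middle size. The clamp nut is at (343,273), the bowl at (203,354), the vase at (477,230) and the cup at (212,228). Next I'll measure and make one close crop.

```bash
python3 - <<'E'
from h import *
c,p,d=load('top0')
s=0.64
for n,u,v,z in [('nut',343,273,.063),('ring',487,296,.02),('end',488,375,.02),('small',537,272,.016),('smallend',593,281,.016),('big',628,425,.016),('bigend',563,340,.016)]:
    print(n,atz(c,u*s,v*s,z).round(4),dep(c,d,u*s,v*s).round(4))
a=cv2.resize(p[165:255,190:270],None,fx=5,fy=5,interpolation=cv2.INTER_CUBIC)
b=cv2.resize(p[170:260,285:345],None,fx=5,fy=5,interpolation=cv2.INTER_CUBIC)
cv2.imwrite('pics/crop0.png',np.hstack([a,b]))
W=cloud(c,d)
# red handle & wrench on mat: points z 0.012..0.03 in mat region
m=(W[...,2]>.012)&(W[...,2]<.035); m[:, :285]=0; m[:,340:]=0; m[:170]=0; m[260:]=0
q=W[m]; print(len(q),q.mean(0).round(4)); 
u,S,V=np.linalg.svd(q[:,:2]-q[:,:2].mean(0),full_matrices=False); print(V[0],np.degrees(np.arctan2(V[0][1],V[0][0])))
t=(q[:,:2]-q[:,:2].mean(0))@V[0]; print(t.min(),t.max())
E
```

```text
nut [0.6231 0.0029 0.063 ] [0.6223 0.0026 0.0657]
ring [ 0.5677 -0.3192  0.02  ] [ 0.5712 -0.3213  0.006 ]
end [ 0.3878 -0.3083  0.02  ] [ 0.3884 -0.309   0.0153]
small [ 0.6207 -0.439   0.016 ] [ 0.6262 -0.4434 -0.0029]
smallend [ 0.5938 -0.5657  0.016 ] [ 0.5939 -0.5658  0.0157]
big [ 0.266 -0.606  0.016] [ 0.2664 -0.6101  0.0045]
bigend [ 0.4597 -0.483   0.016 ] [ 0.4581 -0.4807  0.025 ]
300 [ 0.4942 -0.3146  0.0195]
[-0.9965679   0.08277941] 175.2516557208709
-0.13263739142096873 0.13055195329614355
```

View pics/crop0.png

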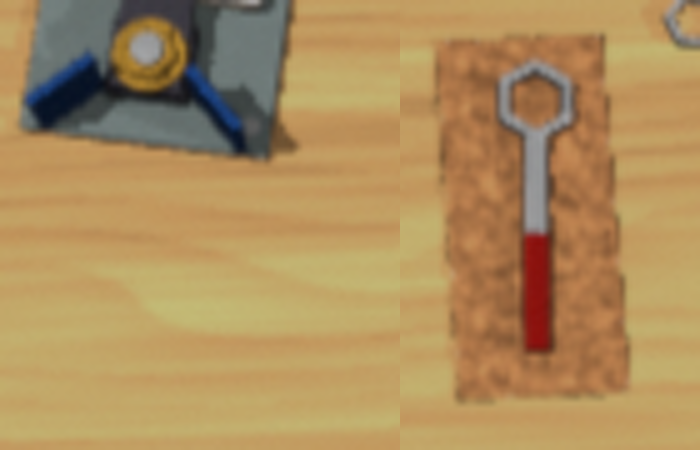

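```bash
python3 - <<'E'
from h import *
s=arm.sense(); c=viewer.get_calibration('wrist'); R=s['tool_rot']
print((R.T@(c['T'][:3,3]-s['eef_pos'])).round(4)); print((R.T@c['T'][:3,:3]).round(3),c['fx'],c['cx'],c['cy'])
ct,p,d=load('top0')
# clamp yaw from front edge of base plate, z=.012
f=lambda x,y:(190+x/5,165+y/5)
A=atz(ct,*f(22,130),.012);B=atz(ct,*f(270,158),.012);print(A.round(4),B.round(4),np.degrees(np.arctan2(*( (A-B)[[1,0]])))-90,np.linalg.norm(A-B))
g=lambda u,v:atz(ct,u*.64,v*.64,.012)
A=g(321,202);B=g(395,210);print(A.round(4),B.round(4),np.degrees(np.arctan2(*( (A-B)[[1,0]])))-90,np.linalg.norm(A-B))
h=lambda x,y:(285+(x-400)/5,170+y/5)
print([atz(ct,*h(x,y),.004).round(4)[:2] for x,y in [(436,40),(604,36),(628,388),(457,402)]])
E
```

```text
[ 0.0193 -0.0003 -0.0812]
[[ 0.001 -0.288  0.958]
 [ 1.     0.    -0.001]
 [-0.     0.958  0.288]] 315.9101737209005 255.84910750556642 190.88485347920493
[0.5818 0.098  0.012 ] [ 0.5537 -0.0779  0.012 ] -9.061588187904718 0.1780997733223729
[0.8155 0.0556 0.012 ] [ 0.788  -0.1185  0.012 ] -8.963382956201599 0.17623243463376645
[array([ 0.6173, -0.2542]), array([ 0.6152, -0.376 ]), array([ 0.3606, -0.3722]), array([ 0.356 , -0.2527])]
```

Request:
jog_arm(moves=[{"dx": 0.03, "dy": -0.054, "yaw": 0}, {"dx": 0.06, "dy": -0.108, "yaw": 0.05}, {"dx": 0.09, "dy": -0.162, "yaw": 0.1}, {"dx": 0.12, "dy": -0.216, "yaw": 0.15}, {"dx": 0.15, "dy": -0.27, "yaw": 0.2}, {"dx": 0.18, "dy": -0.324, "yaw": 0.2}, {"dx": 0.21, "dy": -0.378, "yaw": 0.2}, {"dx": 0.24, "dy": -0.432, "yaw": 0.2}, {"dx": 0.27, "dy": -0.486, "yaw": 0.2}, {"dx": 0.3, "dy": -0.54, "yaw": 0.2}])

```text
invalid input at $.moves[0]: expected keys fingers, dx, dy, dz, yaw
```

Request:
jog_arm(moves=[{"fingers": 1, "dz": 0, "dx": 0.03, "dy": -0.054, "yaw": 0}, {"fingers": 1, "dz": 0, "dx": 0.06, "dy": -0.108, "yaw": 0.05}, {"fingers": 1, "dz": 0, "dx": 0.09, "dy": -0.162, "yaw": 0.1}, {"fingers": 1, "dz": 0, "dx": 0.12, "dy": -0.216, "yaw": 0.15}, {"fingers": 1, "dz": 0, "dx": 0.15, "dy": -0.27, "yaw": 0.2}, {"fingers": 1, "dz": 0, "dx": 0.18, "dy": -0.324, "yaw": 0.2}, {"fingers": 1, "dz": 0, "dx": 0.22, "dy": -0.378, "yaw": 0.2}, {"fingers": 1, "dz": 0, "dx": 0.26, "dy": -0.432, "yaw": 0.2}, {"fingers": 1, "dz": 0, "dx": 0.3, "dy": -0.486, "yaw": 0.2}, {"fingers": 1, "dz": 0, "dx": 0.34, "dy": -0.54, "yaw": 0.2}])

```text
t: 1.35
eef_pos: [0.506, 0.099, 0.4046]
tool_rot: [[-0.0, 0.074, 0.997], [0.0, 0.997, -0.074], [-1.0, 0.0, -0.0]]
contact_force: [0.4, 0.3, -0.3]
grip_width: 1.001
```

Request:
jog_arm(moves=[{"fingers": 1, "dz": 0, "dx": 0.02, "dy": -0.04, "yaw": 0}, {"fingers": 1, "dz": 0, "dx": 0.03, "dy": -0.08, "yaw": 0}, {"fingers": 1, "dz": 0, "dx": 0.03, "dy": -0.08, "yaw": 0}, {"fingers": 1, "dz": 0, "dx": 0.03, "dy": -0.08, "yaw": 0}, {"fingers": 1, "dz": 0, "dx": 0.03, "dy": -0.08, "yaw": 0}, {"fingers": 1, "dz": 0, "dx": 0.03, "dy": -0.08, "yaw": 0}, {"fingers": 1, "dz": 0, "dx": 0.03, "dy": -0.08, "yaw": 0}, {"fingers": 1, "dz": 0, "dx": 0.03, "dy": -0.08, "yaw": 0}, {"fingers": 1, "dz": 0, "dx": 0.03, "dy": -0.08, "yaw": 0}, {"fingers": 1, "dz": 0, "dx": 0.03, "dy": -0.08, "yaw": 0}])

```text
t: 2.6
eef_pos: [0.5352, 0.0207, 0.4047]
tool_rot: [[-0.0, 0.075, 0.997], [-0.0, 0.997, -0.075], [-1.0, -0.0, -0.0]]
contact_force: [-0.5, -0.9, -0.3]
grip_width: 1.003
```

```bash
python3 - <<'E'
from h import *
s=arm.sense(); print(s['t'],s['eef_pos'],s['tool_rot'].round(4),s['contact_force'],s['moment'])
c,p,d=grab('wrist','w1')
u,v=proj(c,[.623,.003,.06]); print(u,v)
u,v=int(u),int(v); a=p[max(v-75,0):v+75,max(u-100,0):u+100]; print(max(v-75,0),max(u-100,0))
cv2.imwrite('pics/w1c.png',cv2.resize(a,None,fx=4,fy=4,interpolation=cv2.INTER_CUBIC))
E
```

```text
2.6 [0.53516151 0.02067714 0.40473231] [[-1.000e-04  7.480e-02  9.972e-01]
 [-1.000e-04  9.972e-01 -7.480e-02]
 [-1.000e+00 -1.000e-04 -1.000e-04]] [-0.51121635 -0.92971426 -0.33964029] [ 0.02367152 -0.00672135  0.05372076]
246.44989537898016 251.5337399592075
176 146
```

View pics/w1c.png

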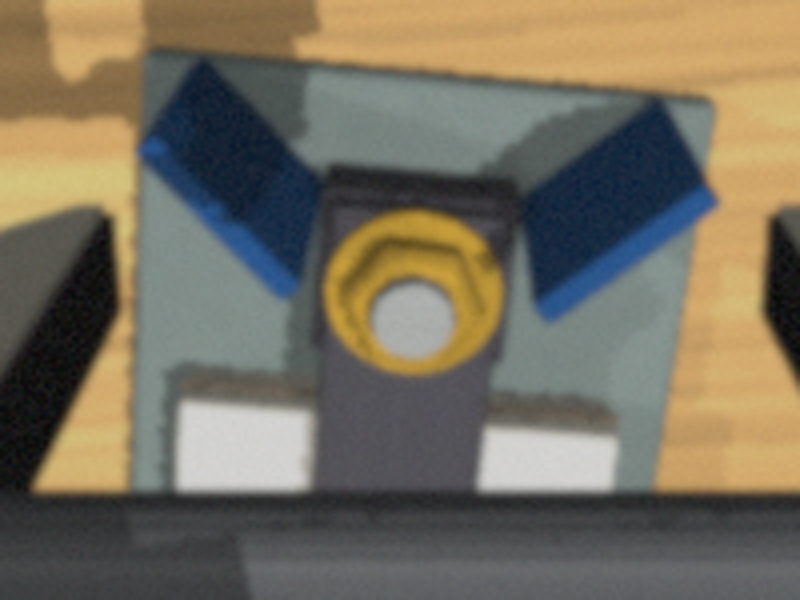

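```bash
python3 - <<'E'
from h import *
c,p,d=load('w1')
f=lambda x,y:(146+(x+.5)/4-.5,176+(y+.5)/4-.5)
# washer centre via left/right/top/bottom
print('washer',[atz(c,*f(x,y),.049).round(4)[:2] for x,y in [(323,290),(504,288),(415,209),(413,377)]])
print('stud',[atz(c,*f(x,y),.066).round(4)[:2] for x,y in [(370,318),(456,318),(412,278),(412,360)]])
q=[(146,50),(712,103)]
A,B=[atz(c,*f(x,y),.012) for x,y in q];print('plate',A,B,np.degrees(np.arctan2(B[0]-A[0],B[1]-A[1])))
# ortho rectification at z=.058, 0.1mm/px scale
cx,cy=.6228,.0035; n=600; s=.07/n
v,u=np.indices((n,n)); X=cx-.035+v*s; Y=cy-.035+u*s
def ortho(z):
    T=c['T']; P=(np.stack([X,Y,np.full_like(X,z)],-1)-T[:3,3])@T[:3,:3]
    return cv2.remap(p,(P[...,0]/P[...,2]*c['fx']+c['cx']).astype(np.float32),(P[...,1]/P[...,2]*c['fy']+c['cy']).astype(np.float32),cv2.INTER_CUBIC)
cv2.imwrite('pics/o1.png',cv2.convertScaleAbs(ortho(.058),alpha=1.5))
E
```

```text
washer [array([ 0.6225, -0.021 ]), array([0.6258, 0.0321]), array([0.5988, 0.0081]), array([0.6533, 0.0031])]
stud [array([ 0.6237, -0.0063]), array([0.6254, 0.0178]), array([0.6122, 0.0065]), array([0.6378, 0.0044])]
plate [ 0.55579355 -0.07228965  0.012     ] [0.58598294 0.10122547 0.012     ] 9.869925645685438
```

View pics/o1.png

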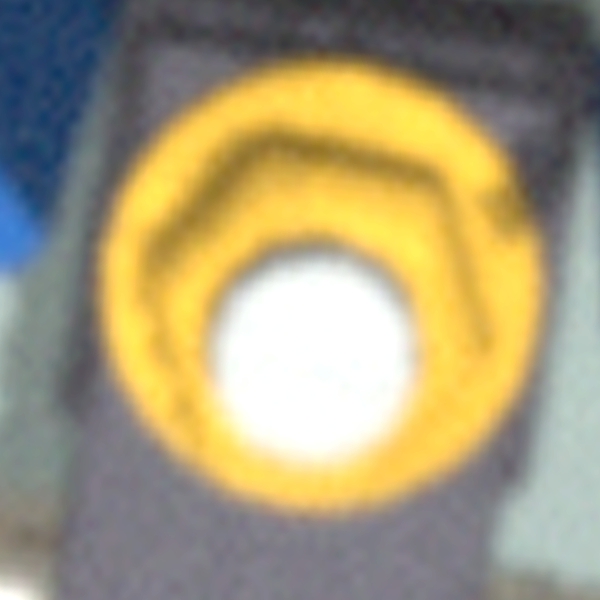

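```bash
python3 - <<'E'
from h import *
from scipy.optimize import minimize
c,p,d=load('w1')
K=4
u0,v0=180,205
a=cv2.resize(p[v0:v0+75,u0:u0+140],None,fx=K,fy=K,interpolation=cv2.INTER_CUBIC).astype(float)[...,2]
a=cv2.GaussianBlur(a,(0,0),2)
cam=c['T'][:3,3]
def pr(P): 
    return np.array([[(x-u0+.5)*K-.5,(y-v0+.5)*K-.5] for x,y in (proj(c,q) for q in P)])
def score(th,cx,cy,ret=False):
    H=lambda r,z:[np.array([cx+r*np.cos(th+k*np.pi/3),cy+r*np.sin(th+k*np.pi/3),z]) for k in range(6)]
    R=36/np.sqrt(3)/1e3
    lo,hi,tp=H(R,.049),H(R,.057),H(31/np.sqrt(3)/1e3,.060)
    face=np.zeros(a.shape,np.uint8); out=face.copy(); top=face.copy()
    cv2.fillPoly(out,[cv2.convexHull(pr(H(R+.003,.049)+hi).astype(np.int32))],1)
    cv2.fillPoly(out,[cv2.convexHull(pr(lo+hi).astype(np.float32)).astype(np.int32)],0)
    cv2.fillPoly(face,[cv2.convexHull(pr(lo+hi).astype(np.float32)).astype(np.int32)],1)
    cv2.fillPoly(face,[cv2.convexHull(pr(hi+tp).astype(np.float32)).astype(np.int32)],0)
    cv2.fillPoly(top,[cv2.convexHull(pr(hi+tp).astype(np.float32)).astype(np.int32)],1)
    if ret: return face,out
    return a[face>0].mean()-.5*a[out>0].mean()-.5*a[top>0].mean()
best=[]
for cx in np.arange(.621,.6285,.001):
  for cy in np.arange(.002,.009,.001):
    for t in np.arange(0,60,1.):
      best.append((score(np.radians(t),cx,cy),t,cx,cy))
best.sort(); print(*[tuple(np.round(b,4)) for b in best[:12]],sep='\n')
E
```

```text
(np.float64(-39.8219), np.float64(17.0), np.float64(0.626), np.float64(0.005))
(np.float64(-39.6144), np.float64(15.0), np.float64(0.626), np.float64(0.005))
(np.float64(-39.5433), np.float64(16.0), np.float64(0.626), np.float64(0.005))
(np.float64(-39.1879), np.float64(13.0), np.float64(0.626), np.float64(0.005))
(np.float64(-38.9783), np.float64(18.0), np.float64(0.626), np.float64(0.005))
(np.float64(-38.7016), np.float64(12.0), np.float64(0.626), np.float64(0.005))
(np.float64(-38.5413), np.float64(14.0), np.float64(0.626), np.float64(0.005))
(np.float64(-38.4916), np.float64(10.0), np.float64(0.626), np.float64(0.005))
(np.float64(-38.462), np.float64(11.0), np.float64(0.626), np.float64(0.005))
(np.float64(-38.4133), np.float64(19.0), np.float64(0.626), np.float64(0.005))
(np.float64(-38.1508), np.float64(20.0), np.float64(0.626), np.float64(0.005))
(np.float64(-37.9846), np.float64(21.0), np.float64(0.626), np.float64(0.005))
```

The nut centre is about (0.626, 0.005). Its corner direction is about 16° (mod 60), and the clamp yaw is about -9.5°. The crop shows the nut at (414,290) and the cheeks at upper left and upper right. Now I'll move over the wrench.

Request:
jog_arm(moves=[{"fingers": 1, "dx": -0.014, "dy": -0.05, "dz": 0, "yaw": 0}, {"fingers": 1, "dx": -0.028, "dy": -0.1, "dz": 0, "yaw": 0}, {"fingers": 1, "dx": -0.042, "dy": -0.15, "dz": -0.02, "yaw": 0}, {"fingers": 1, "dx": -0.056, "dy": -0.2, "dz": -0.04, "yaw": 0.014}, {"fingers": 1, "dx": -0.07, "dy": -0.25, "dz": -0.06, "yaw": 0.014}, {"fingers": 1, "dx": -0.085, "dy": -0.3, "dz": -0.08, "yaw": 0.014}, {"fingers": 1, "dx": -0.097, "dy": -0.332, "dz": -0.1, "yaw": 0.014}, {"fingers": 1, "dx": -0.097, "dy": -0.332, "dz": -0.1, "yaw": 0.014}, {"fingers": 1, "dx": -0.097, "dy": -0.332, "dz": -0.1, "yaw": 0.014}, {"fingers": 1, "dx": -0.097, "dy": -0.332, "dz": -0.1, "yaw": 0.014}])

```text
t: 3.9
eef_pos: [0.4393, -0.3097, 0.3055]
tool_rot: [[0.002, 0.058, 0.998], [0.0, 0.998, -0.058], [-1.0, 0.0, 0.002]]
contact_force: [0.2, -0.4, 0.8]
grip_width: 1.0
```

```bash
python3 - <<'E'
from h import *
s=arm.sense(); print(s['t'],s['eef_pos'],s['tool_rot'][:,1].round(4),s['contact_force'])
c,p,d=grab('wrist','w2')
for P in [(.568,-.319,.02),(.438,-.311,.02),(.388,-.308,.02)]: print(proj(c,P))
cv2.imwrite('pics/w2b.png',cv2.resize(p,(800,600),interpolation=cv2.INTER_CUBIC))
E
```

```text
3.9 [ 0.43931418 -0.30974377  0.3054545 ] [5.760e-02 9.983e-01 3.000e-04] [ 0.22325406 -0.40291797  0.82800948]
(np.float64(254.15027262060082), np.float64(315.2357981983191))
(np.float64(254.52281987298417), np.float64(190.35410321853584))
(np.float64(254.6023913029559), np.float64(132.8013621600656))
```

View pics/w2b.png

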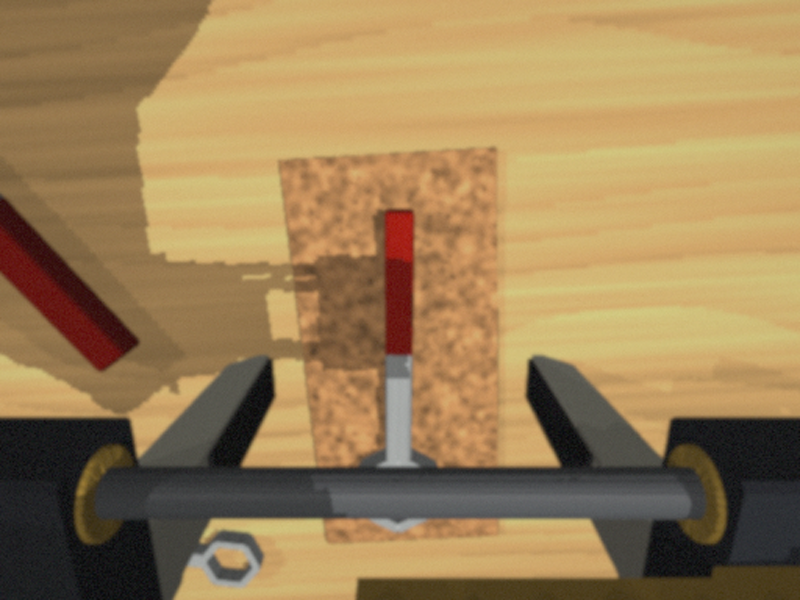

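Request:
jog_arm(moves=[{"fingers": 1, "dx": 0, "dy": 0, "dz": -0.04, "yaw": 0}, {"fingers": 1, "dx": 0, "dy": 0, "dz": -0.075, "yaw": 0}, {"fingers": 1, "dx": 0, "dy": 0, "dz": -0.1, "yaw": 0}, {"fingers": 1, "dx": 0, "dy": 0, "dz": -0.113, "yaw": 0}, {"fingers": 0, "dx": 0, "dy": 0, "dz": -0.113, "yaw": 0}, {"fingers": 0, "dx": 0, "dy": 0, "dz": -0.113, "yaw": 0}, {"fingers": 0, "dx": 0, "dy": 0, "dz": -0.113, "yaw": 0}, {"fingers": 0, "dx": 0, "dy": 0, "dz": -0.113, "yaw": 0}, {"fingers": 0, "dx": 0, "dy": 0, "dz": -0.113, "yaw": 0}, {"fingers": 0, "dx": 0, "dy": 0, "dz": -0.113, "yaw": 0}], force=40)

```text
t: 5.2
eef_pos: [0.4381, -0.3113, 0.1918]
tool_rot: [[-0.0, 0.061, 0.998], [-0.0, 0.998, -0.061], [-1.0, -0.0, -0.0]]
contact_force: [-0.4, 0.2, 0.1]
grip_width: 0.403
```

```bash
python3 - <<'E'
from h import *
s=arm.sense(); print(s['t'],s['eef_pos'],s['tool_rot'].round(4),s['contact_force'],s['moment'],s['grip_width']*93)
E
```

```text
5.2 [ 0.4381394  -0.31128464  0.19177642] [[-0.      0.0608  0.9982]
 [-0.      0.9982 -0.0608]
 [-1.     -0.     -0.    ]] [-0.36986499  0.16786911  0.05082191] [-0.01038427  0.03526261  0.02443652] 37.47796311933661
```

Request:
jog_arm(moves=[{"fingers": 0, "dx": 0, "dy": 0, "dz": 0, "yaw": 0}, {"fingers": 0, "dx": 0, "dy": 0, "dz": 0, "yaw": 0}, {"fingers": 0, "dx": 0, "dy": 0, "dz": 0, "yaw": 0}, {"fingers": 0, "dx": 0, "dy": 0, "dz": 0, "yaw": 0}, {"fingers": 0, "dx": 0, "dy": 0, "dz": 0.01, "yaw": 0}, {"fingers": 0, "dx": 0, "dy": 0, "dz": 0.03, "yaw": 0}, {"fingers": 0, "dx": 0, "dy": 0, "dz": 0.06, "yaw": 0}, {"fingers": 0, "dx": 0, "dy": 0, "dz": 0.09, "yaw": 0}, {"fingers": 0, "dx": 0, "dy": 0, "dz": 0.12, "yaw": 0}, {"fingers": 0, "dx": 0, "dy": 0, "dz": 0.12, "yaw": 0}], force=50)

```text
t: 6.45
eef_pos: [0.4383, -0.3117, 0.3137]
tool_rot: [[0.004, 0.061, 0.998], [-0.003, 0.998, -0.061], [-1.0, -0.003, 0.004]]
contact_force: [-0.3, -0.4, -3.2]
grip_width: 0.169
```

```bash
python3 - <<'E'
from h import *
s=arm.sense(); print(s['t'],s['eef_pos'],s['contact_force'],s['moment'],s['grip_width']*93)
c,p,d=grab('wrist','w3'); W=cloud(c,d)
cv2.imwrite('pics/w3b.png',p)
# wrench points: near z 0.12-0.15, y within .03 of tcp
m=(abs(W[...,2]-.135)<.03)&(abs(W[...,1]+.313)<.05); m[:,:215]=0;m[:,300:]=0
q=W[m]; print(len(q))
for a in np.arange(.38,.62,.02):
    k=q[abs(q[:,0]-a)<.01]
    if len(k): print(round(a,2),len(k),np.median(k,0).round(4))
E
```

```text
6.45 [ 0.43833878 -0.31168619  0.31372745] [-0.26371441 -0.37570491 -3.22101875] [ 0.00437063  0.17526432 -0.00515031] 15.748326927410623
6920
0.38 6 [ 0.3899 -0.315   0.1352]
0.4 1399 [ 0.3986 -0.3102  0.1431]
0.42 2485 [ 0.4277 -0.3124  0.1435]
0.44 1333 [ 0.4376 -0.311   0.1431]
0.46 726 [ 0.4575 -0.3135  0.1429]
0.48 46 [ 0.4893 -0.3171  0.1427]
0.5 722 [ 0.4996 -0.3161  0.1423]
0.52 203 [ 0.5132 -0.3169  0.1421]
```

Request:
jog_arm(moves=[{"fingers": 0, "dx": 0, "dy": 0.05, "dz": 0, "yaw": 0}, {"fingers": 0, "dx": 0, "dy": 0.1, "dz": 0, "yaw": 0.05}, {"fingers": 0, "dx": 0.01, "dy": 0.15, "dz": 0, "yaw": 0.12}, {"fingers": 0, "dx": 0.03, "dy": 0.2, "dz": 0, "yaw": 0.2}, {"fingers": 0, "dx": 0.05, "dy": 0.25, "dz": -0.01, "yaw": 0.28}, {"fingers": 0, "dx": 0.061, "dy": 0.275, "dz": -0.02, "yaw": 0.34}, {"fingers": 0, "dx": 0.061, "dy": 0.28, "dz": -0.03, "yaw": 0.34}, {"fingers": 0, "dx": 0.061, "dy": 0.28, "dz": -0.04, "yaw": 0.34}, {"fingers": 0, "dx": 0.061, "dy": 0.28, "dz": -0.04, "yaw": 0.34}, {"fingers": 0, "dx": 0.061, "dy": 0.28, "dz": -0.04, "yaw": 0.34}])

```text
t: 7.75
eef_pos: [0.4989, -0.0327, 0.2718]
tool_rot: [[-0.0, -0.273, 0.962], [-0.001, 0.962, 0.273], [-1.0, -0.001, -0.0]]
contact_force: [-0.2, -0.3, -3.4]
grip_width: 0.169
```

```bash
python3 - <<'E'
from h import *
s=arm.sense(); print(s['t'],s['eef_pos'],s['tool_rot'].round(3),s['contact_force'],s['moment'],s['grip_width']*93)
c,p,d=load('w3'); W=cloud(c,d); m=(abs(W[...,2]-.143)<.003); m[:,:215]=0;m[:,300:]=0; print('end x',np.percentile(W[m][:,0],[0,.5,1,2]))
c,p,d=grab('wrist','w4'); ct,pt,dt=grab('top','t4')
for P in [(.625,.0045,.09),(.625,.0045,.06)]: print(proj(ct,P),proj(c,P))
u,v=map(int,proj(ct,(.6,0,.09)))
cv2.imwrite('pics/t4c.png',np.hstack([cv2.resize(pt[v-50:v+50,u-60:u+60],(480,400),interpolation=cv2.INTER_CUBIC),cv2.resize(p[160:,130:380],(320,287))[:].copy() if 0 else cv2.resize(p[160:360,156:356],(320,400))]))
E
```

```text
7.75 [ 0.49894576 -0.0326822   0.2717831 ] [[-0.    -0.273  0.962]
 [-0.001  0.962  0.273]
 [-1.    -0.001 -0.   ]] [-0.20372008 -0.25483393 -3.35520431] [-0.08036405  0.14739102 -0.05512026] 15.68346636932021
end x [0.3900367  0.39064246 0.39090282 0.39164191]
(np.float64(218.29090173110455), np.float64(171.9500167543227)) (np.float64(257.8472151091852), np.float64(419.60705786249093))
(np.float64(219.12326759935223), np.float64(174.4621244304475)) (np.float64(257.666444733452), np.float64(381.74568520207833))
```

View pics/t4c.png

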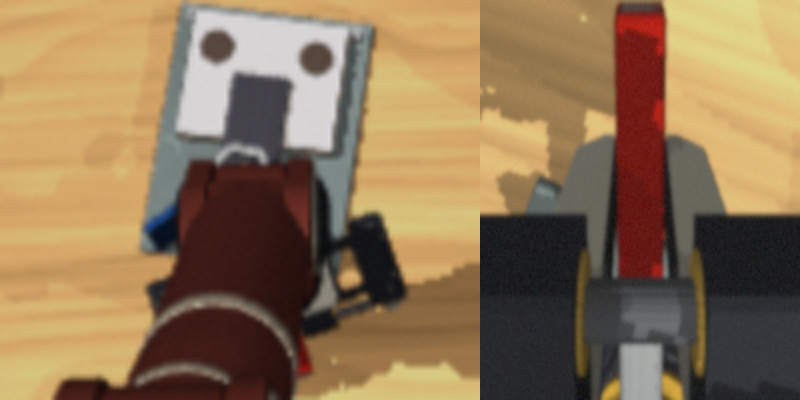

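```bash
python3 - <<'E'
from h import *
ct,pt,dt=load('t4'); u,v=map(int,proj(ct,(.6,0,.09)))
P=atz(ct,u-60+(241.5)/4-.5,v-50+(146.)/4-.5,.0995); print('tip',P)
s=np.array([.49895,-.03268]); a=np.arctan2(.273,.962); x=np.array([np.cos(a),np.sin(a)]); print('angle',np.degrees(a),'expected ring',s+.131*x,'tip exp',s+.161*x)
c,p,d=grab('scene','s4')
u,v=map(int,proj(c,(.6,.0,.07))); print(u,v)
cv2.imwrite('pics/s4c.png',cv2.resize(p[v-40:v+50,u-60:u+60],(800,600),interpolation=cv2.INTER_CUBIC))
E
```

```text
tip [0.6501364  0.00108867 0.0995    ]
angle 15.843082117687013 expected ring [0.6249737  0.00308348] tip exp [0.65383409 0.01127359]
293 191
```

View pics/s4c.png

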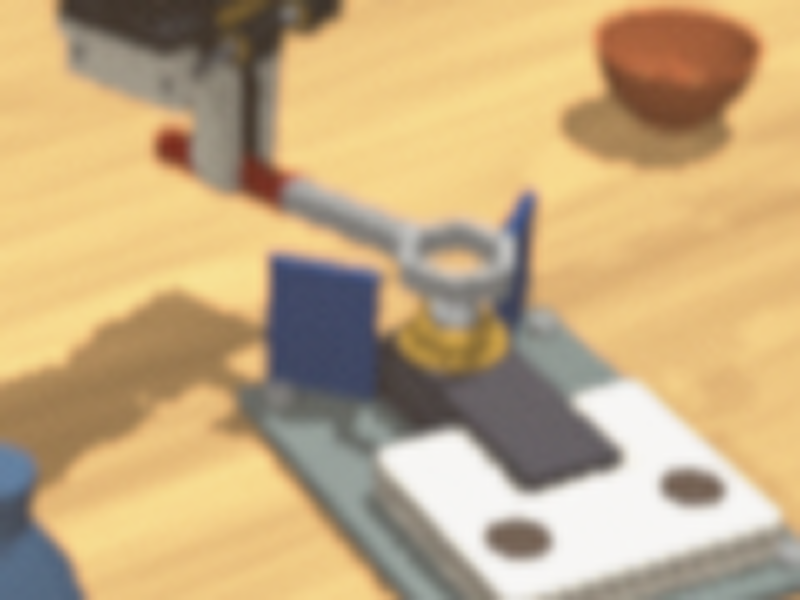

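```bash
python3 - <<'E'
from h import *
c,p,d=load('s4')
f=lambda P:tuple(np.round([(proj(c,P)[0]-233+.5)*800/120-.5,(proj(c,P)[1]-151+.5)*600/90-.5],1))
print('ring pred',f((.625,.0031,.100)),'nut top',f((.625,.0045,.060)),'stud top',f((.625,.0045,.066)),'washer',f((.625,.0045,.049)))
for k in (.005,0),(0,.005): print(f((.625+k[0],.0031+k[1],.1)))
# numeric hole centre: sandy pixels within ring at higher res
a=p[175:205,285:320].astype(int); hsv=cv2.cvtColor(p[175:205,285:320],cv2.COLOR_BGR2HSV)
m=(hsv[...,1]>70).astype(np.uint8); n,l,st,ce=cv2.connectedComponentsWithStats(m,connectivity=4)
for i in range(1,n): print(st[i],[(ce[i][0]+285-233+.5)*6.667,(ce[i][1]+175-151+.5)*6.667])
E
```

```text
ring pred (np.float64(451.3), np.float64(242.9)) nut top (np.float64(448.7), np.float64(313.8)) stud top (np.float64(449.5), np.float64(303.2)) washer (np.float64(447.4), np.float64(333.1))
(np.float64(458.2), np.float64(247.4))
(np.float64(459.5), np.float64(239.8))
[  0   0  35  26 404] [np.float64(490.71760396039605), np.float64(210.951141089109)]
[25  7  2  4  5] [np.float64(520.6927000000002), np.float64(220.67769999999996)]
[  0  12  25  18 178] [np.float64(426.61308988764046), np.float64(318.33052247191)]
[13 13  7  4 21] [np.float64(457.3244523809522), np.float64(260.48921428571435)]
[ 0 17  4 13 44] [np.float64(358.1997272727274), np.float64(317.59163636363627)]
[24 22  1  1  1] [np.float64(510.02549999999997), np.float64(310.0155)]
```

Request:
jog_arm(moves=[{"fingers": 0, "dx": 0, "dy": 0.001, "dz": -0.008, "yaw": 0}, {"fingers": 0, "dx": 0, "dy": 0.001, "dz": -0.015, "yaw": 0}, {"fingers": 0, "dx": 0, "dy": 0.001, "dz": -0.018, "yaw": 0}, {"fingers": 0, "dx": 0, "dy": 0.001, "dz": -0.021, "yaw": 0}, {"fingers": 0, "dx": 0, "dy": 0.001, "dz": -0.024, "yaw": 0}, {"fingers": 0, "dx": 0, "dy": 0.001, "dz": -0.026, "yaw": 0}, {"fingers": 0, "dx": 0, "dy": 0.001, "dz": -0.028, "yaw": 0}, {"fingers": 0, "dx": 0, "dy": 0.001, "dz": -0.03, "yaw": 0}, {"fingers": 0, "dx": 0, "dy": 0.001, "dz": -0.031, "yaw": 0}, {"fingers": 0, "dx": 0, "dy": 0.001, "dz": -0.031, "yaw": 0}])

```text
t: 9.15
eef_pos: [0.4991, -0.0303, 0.2407]
tool_rot: [[-0.0, -0.276, 0.961], [-0.0, 0.961, 0.276], [-1.0, -0.0, -0.0]]
contact_force: [0.6, -0.3, -4.0]
grip_width: 0.17
```

```bash
cat >> h.py <<'E'
def rep(nut=(.625,.0045)):
    s=arm.sense(); F=np.array(s['contact_force']); M=np.array(s['moment']); r=np.array([*nut,0])-s['eef_pos']; r[2]=0
    a=np.degrees(np.arctan2(s['tool_rot'][1,2],s['tool_rot'][0,2]))
    print('t',round(s['t'],2),'tcp',s['eef_pos'].round(4),'yaw',a.round(2),'F',F.round(2),'M',M.round(3),'Tz about nut',(M[2]-(r[0]*F[1]-r[1]*F[0])).round(3),'dist',np.linalg.norm(r).round(4),'dir',np.degrees(np.arctan2(r[1],r[0])).round(2),'tilt',s['tool_rot'][2].round(4),'w',round(s['grip_width']*93,2))
E
python3 - <<'E'
from h import *
rep()
E
```

```text
t 9.15 tcp [ 0.4991 -0.0303  0.2407] yaw 16.0 F [ 0.59 -0.33 -4.03] M [-0.046  0.25   0.021] Tz about nut 0.083 dist 0.1306 dir 15.45 tilt [-1.e+00 -0.e+00 -1.e-04] w 15.79
```

Request:
jog_arm(moves=[{"fingers": 0, "dx": 0, "dy": 0, "dz": -0.001, "yaw": 0}, {"fingers": 0, "dx": 0, "dy": 0, "dz": -0.002, "yaw": 0}, {"fingers": 0, "dx": 0, "dy": 0, "dz": -0.003, "yaw": 0}, {"fingers": 0, "dx": 0, "dy": 0, "dz": -0.003, "yaw": 0}, {"fingers": 0, "dx": 0, "dy": 0, "dz": -0.003, "yaw": 0}, {"fingers": 0, "dx": 0.0004, "dy": -0.0013, "dz": -0.003, "yaw": -0.01}, {"fingers": 0, "dx": 0.0007, "dy": -0.0025, "dz": -0.003, "yaw": -0.02}, {"fingers": 0, "dx": 0.001, "dy": -0.0038, "dz": -0.003, "yaw": -0.03}, {"fingers": 0, "dx": 0.001, "dy": -0.0038, "dz": -0.003, "yaw": -0.03}, {"fingers": 0, "dx": 0.001, "dy": -0.0038, "dz": -0.003, "yaw": -0.03}])

```text
t: 10.4
eef_pos: [0.5002, -0.033, 0.2377]
tool_rot: [[-0.0, -0.249, 0.968], [0.001, 0.968, 0.249], [-1.0, 0.001, 0.0]]
contact_force: [-0.6, 4.8, -1.8]
grip_width: 0.166
```

```bash
python3 - <<'E'
from h import *
rep()
E
```

```text
t 10.4 tcp [ 0.5002 -0.033   0.2377] yaw 14.43 F [-0.59  4.77 -1.75] M [1.196 0.219 0.703] Tz about nut 0.085 dist 0.1303 dir 16.73 tilt [-1.0e+00  1.1e-03  2.0e-04] w 15.45
```

```bash
cat >> h.py <<'E'
def table(th0,ths,cmd=None,nut=(.625,.0045),r=.1305):
    # th in deg; prints shift from cmd pose (or from the circle at th0) and yaw in rad
    P=lambda t:np.array(nut)-r*np.array([np.cos(np.radians(t)),np.sin(np.radians(t))])
    p0=P(th0) if cmd is None else np.array(cmd)
    for t in ths:
        q=P(t)-p0; print('{"fingers":0,"dx":%.4f,"dy":%.4f,"dz":0,"yaw":%.3f},'%(q[0],q[1],np.radians(t-th0)),end=' ')
    print()
E
python3 - <<'E'
from h import *
table(14.2,[14.2,14.2,12,9,6,3,0,-3,-6,-9],cmd=(.5001,-.0341))
table(-9,[-12,-15.5,-19,-22.5,-26,-29.5,-33,-36,-38,-38])
E
```

```text
{"fingers":0,"dx":-0.0016,"dy":0.0066,"dz":0,"yaw":0.000}, {"fingers":0,"dx":-0.0016,"dy":0.0066,"dz":0,"yaw":0.000}, {"fingers":0,"dx":-0.0027,"dy":0.0115,"dz":0,"yaw":-0.038}, {"fingers":0,"dx":-0.0040,"dy":0.0182,"dz":0,"yaw":-0.091}, {"fingers":0,"dx":-0.0049,"dy":0.0250,"dz":0,"yaw":-0.143}, {"fingers":0,"dx":-0.0054,"dy":0.0318,"dz":0,"yaw":-0.195}, {"fingers":0,"dx":-0.0056,"dy":0.0386,"dz":0,"yaw":-0.248}, {"fingers":0,"dx":-0.0054,"dy":0.0454,"dz":0,"yaw":-0.300}, {"fingers":0,"dx":-0.0049,"dy":0.0522,"dz":0,"yaw":-0.353}, {"fingers":0,"dx":-0.0040,"dy":0.0590,"dz":0,"yaw":-0.405}, 
{"fingers":0,"dx":0.0012,"dy":0.0067,"dz":0,"yaw":-0.052}, {"fingers":0,"dx":0.0031,"dy":0.0145,"dz":0,"yaw":-0.113}, {"fingers":0,"dx":0.0055,"dy":0.0221,"dz":0,"yaw":-0.175}, {"fingers":0,"dx":0.0083,"dy":0.0295,"dz":0,"yaw":-0.236}, {"fingers":0,"dx":0.0116,"dy":0.0368,"dz":0,"yaw":-0.297}, {"fingers":0,"dx":0.0153,"dy":0.0438,"dz":0,"yaw":-0.358}, {"fingers":0,"dx":0.0194,"dy":0.0507,"dz":0,"yaw":-0.419}, {"fingers":0,"dx":0.0233,"dy":0.0563,"dz":0,"yaw":-0.471}, {"fingers":0,"dx":0.0261,"dy":0.0599,"dz":0,"yaw":-0.506}, {"fingers":0,"dx":0.0261,"dy":0.0599,"dz":0,"yaw":-0.506},
```

Request:
jog_arm(moves=[{"fingers": 0, "dx": -0.001, "dy": 0.003, "dz": 0, "yaw": 0.0}, {"fingers": 0, "dx": -0.0016, "dy": 0.0066, "dz": 0, "yaw": 0.0}, {"fingers": 0, "dx": -0.0027, "dy": 0.0115, "dz": 0, "yaw": -0.038}, {"fingers": 0, "dx": -0.004, "dy": 0.0182, "dz": 0, "yaw": -0.091}, {"fingers": 0, "dx": -0.0049, "dy": 0.025, "dz": 0, "yaw": -0.143}, {"fingers": 0, "dx": -0.0054, "dy": 0.0318, "dz": 0, "yaw": -0.195}, {"fingers": 0, "dx": -0.0056, "dy": 0.0386, "dz": 0, "yaw": -0.248}, {"fingers": 0, "dx": -0.0054, "dy": 0.0454, "dz": 0, "yaw": -0.3}, {"fingers": 0, "dx": -0.0049, "dy": 0.0522, "dz": 0, "yaw": -0.353}, {"fingers": 0, "dx": -0.004, "dy": 0.059, "dz": 0, "yaw": -0.405}])

```text
t: 11.65
eef_pos: [0.4957, 0.0245, 0.2377]
tool_rot: [[-0.001, 0.159, 0.987], [-0.001, 0.987, -0.159], [-1.0, -0.001, -0.001]]
contact_force: [-0.9, 0.7, -3.0]
grip_width: 0.172
```

```bash
python3 - <<'E'
from h import *
rep()
E
```

```text
t 11.65 tcp [0.4957 0.0245 0.2377] yaw -9.13 F [-0.86  0.67 -3.01] M [0.203 0.438 0.485] Tz about nut 0.416 dist 0.1308 dir -8.81 tilt [-1.     -0.0015 -0.0013] w 16.04
```

Request:
jog_arm(moves=[{"fingers": 0, "dx": 0.0012, "dy": 0.0067, "dz": 0, "yaw": -0.052}, {"fingers": 0, "dx": 0.0031, "dy": 0.0145, "dz": 0, "yaw": -0.113}, {"fingers": 0, "dx": 0.0055, "dy": 0.0221, "dz": 0, "yaw": -0.175}, {"fingers": 0, "dx": 0.0083, "dy": 0.0295, "dz": 0, "yaw": -0.236}, {"fingers": 0, "dx": 0.0116, "dy": 0.0368, "dz": 0, "yaw": -0.297}, {"fingers": 0, "dx": 0.0153, "dy": 0.0438, "dz": 0, "yaw": -0.358}, {"fingers": 0, "dx": 0.0194, "dy": 0.0507, "dz": 0, "yaw": -0.419}, {"fingers": 0, "dx": 0.0233, "dy": 0.0563, "dz": 0, "yaw": -0.471}, {"fingers": 0, "dx": 0.0261, "dy": 0.0599, "dz": 0, "yaw": -0.506}, {"fingers": 0, "dx": 0.0261, "dy": 0.0599, "dz": 0, "yaw": -0.506}])

```text
t: 12.9
eef_pos: [0.5216, 0.0856, 0.2375]
tool_rot: [[-0.002, 0.614, 0.789], [0.001, 0.789, -0.614], [-1.0, -0.001, -0.002]]
contact_force: [-4.0, 3.4, -0.4]
grip_width: 0.167
```

```bash
python3 - <<'E'
from h import *
rep()
table(-38,[-39,-40,-41,-42,-42.5,-43,-43.5,-44,-44,-44])
table(-44,[-44.7,-45.4,-46.1,-46.8,-47.5,-48.2,-49,-49.5,-49.5,-49.5])
E
```

```text
t 12.9 tcp [0.5216 0.0856 0.2375] yaw -37.91 F [-3.99  3.38 -0.44] M [0.917 0.808 0.198] Tz about nut 0.173 dist 0.1314 dir -38.13 tilt [-1.0e+00 -7.0e-04 -2.4e-03] w 15.56
{"fingers":0,"dx":0.0014,"dy":0.0018,"dz":0,"yaw":-0.017}, {"fingers":0,"dx":0.0029,"dy":0.0035,"dz":0,"yaw":-0.035}, {"fingers":0,"dx":0.0043,"dy":0.0053,"dz":0,"yaw":-0.052}, {"fingers":0,"dx":0.0059,"dy":0.0070,"dz":0,"yaw":-0.070}, {"fingers":0,"dx":0.0066,"dy":0.0078,"dz":0,"yaw":-0.079}, {"fingers":0,"dx":0.0074,"dy":0.0087,"dz":0,"yaw":-0.087}, {"fingers":0,"dx":0.0082,"dy":0.0095,"dz":0,"yaw":-0.096}, {"fingers":0,"dx":0.0090,"dy":0.0103,"dz":0,"yaw":-0.105}, {"fingers":0,"dx":0.0090,"dy":0.0103,"dz":0,"yaw":-0.105}, {"fingers":0,"dx":0.0090,"dy":0.0103,"dz":0,"yaw":-0.105}, 
{"fingers":0,"dx":0.0011,"dy":0.0011,"dz":0,"yaw":-0.012}, {"fingers":0,"dx":0.0022,"dy":0.0023,"dz":0,"yaw":-0.024}, {"fingers":0,"dx":0.0034,"dy":0.0034,"dz":0,"yaw":-0.037}, {"fingers":0,"dx":0.0045,"dy":0.0045,"dz":0,"yaw":-0.049}, {"fingers":0,"dx":0.0057,"dy":0.0056,"dz":0,"yaw":-0.061}, {"fingers":0,"dx":0.0069,"dy":0.0066,"dz":0,"yaw":-0.073}, {"fingers":0,"dx":0.0083,"dy":0.0078,"dz":0,"yaw":-0.087}, {"fingers":0,"dx":0.0091,"dy":0.0086,"dz":0,"yaw":-0.096}, {"fingers":0,"dx":0.0091,"dy":0.0086,"dz":0,"yaw":-0.096}, {"fingers":0,"dx":0.0091,"dy":0.0086,"dz":0,"yaw":-0.096},
```

```bash
python3 - <<'E'
from h import *
P=lambda t,r:np.array([.625,.0045])-r*np.array([np.cos(np.radians(t)),np.sin(np.radians(t))])
table(-38,[-38,-39,-40,-41,-42,-43,-43,-43,-43,-43],cmd=P(-38,.1305),r=.132)
E
```

```text
{"fingers":0,"dx":-0.0012,"dy":0.0009,"dz":0,"yaw":0.000}, {"fingers":0,"dx":0.0003,"dy":0.0027,"dz":0,"yaw":-0.017}, {"fingers":0,"dx":0.0017,"dy":0.0045,"dz":0,"yaw":-0.035}, {"fingers":0,"dx":0.0032,"dy":0.0063,"dz":0,"yaw":-0.052}, {"fingers":0,"dx":0.0047,"dy":0.0080,"dz":0,"yaw":-0.070}, {"fingers":0,"dx":0.0063,"dy":0.0097,"dz":0,"yaw":-0.087}, {"fingers":0,"dx":0.0063,"dy":0.0097,"dz":0,"yaw":-0.087}, {"fingers":0,"dx":0.0063,"dy":0.0097,"dz":0,"yaw":-0.087}, {"fingers":0,"dx":0.0063,"dy":0.0097,"dz":0,"yaw":-0.087}, {"fingers":0,"dx":0.0063,"dy":0.0097,"dz":0,"yaw":-0.087},
```

Request:
jog_arm(moves=[{"fingers": 0, "dx": -0.0012, "dy": 0.0009, "dz": 0, "yaw": 0.0}, {"fingers": 0, "dx": 0.0003, "dy": 0.0027, "dz": 0, "yaw": -0.017}, {"fingers": 0, "dx": 0.0017, "dy": 0.0045, "dz": 0, "yaw": -0.035}, {"fingers": 0, "dx": 0.0032, "dy": 0.0063, "dz": 0, "yaw": -0.052}, {"fingers": 0, "dx": 0.0047, "dy": 0.008, "dz": 0, "yaw": -0.07}, {"fingers": 0, "dx": 0.0063, "dy": 0.0097, "dz": 0, "yaw": -0.087}, {"fingers": 0, "dx": 0.0063, "dy": 0.0097, "dz": 0, "yaw": -0.087}, {"fingers": 0, "dx": 0.0063, "dy": 0.0097, "dz": 0, "yaw": -0.087}, {"fingers": 0, "dx": 0.0063, "dy": 0.0097, "dz": 0, "yaw": -0.087}, {"fingers": 0, "dx": 0.0063, "dy": 0.0097, "dz": 0, "yaw": -0.087}])

```text
t: 14.15
eef_pos: [0.5286, 0.0946, 0.2378]
tool_rot: [[0.0, 0.681, 0.733], [0.0, 0.733, -0.681], [-1.0, 0.0, -0.0]]
contact_force: [-2.8, 3.4, -3.4]
grip_width: 0.163
```

```bash
python3 - <<'E'
from h import *
rep()
table(-43,[-41.5,-40,-40,-40],r=.132)
table(-40,[-31,-22,-13,-4,5,14,19,20,20,20],r=.132)
E
```

```text
t 14.15 tcp [0.5286 0.0946 0.2378] yaw -42.9 F [-2.8   3.37 -3.37] M [0.757 0.722 0.266] Tz about nut 0.193 dist 0.132 dir -43.07 tilt [-1.e+00  2.e-04 -1.e-04] w 15.2
{"fingers":0,"dx":-0.0023,"dy":-0.0026,"dz":0,"yaw":0.026}, {"fingers":0,"dx":-0.0046,"dy":-0.0052,"dz":0,"yaw":0.052}, {"fingers":0,"dx":-0.0046,"dy":-0.0052,"dz":0,"yaw":0.052}, {"fingers":0,"dx":-0.0046,"dy":-0.0052,"dz":0,"yaw":0.052}, 
{"fingers":0,"dx":-0.0120,"dy":-0.0169,"dz":0,"yaw":0.157}, {"fingers":0,"dx":-0.0213,"dy":-0.0354,"dz":0,"yaw":0.314}, {"fingers":0,"dx":-0.0275,"dy":-0.0552,"dz":0,"yaw":0.471}, {"fingers":0,"dx":-0.0306,"dy":-0.0756,"dz":0,"yaw":0.628}, {"fingers":0,"dx":-0.0304,"dy":-0.0964,"dz":0,"yaw":0.785}, {"fingers":0,"dx":-0.0270,"dy":-0.1168,"dz":0,"yaw":0.942}, {"fingers":0,"dx":-0.0237,"dy":-0.1278,"dz":0,"yaw":1.030}, {"fingers":0,"dx":-0.0229,"dy":-0.1300,"dz":0,"yaw":1.047}, {"fingers":0,"dx":-0.0229,"dy":-0.1300,"dz":0,"yaw":1.047}, {"fingers":0,"dx":-0.0229,"dy":-0.1300,"dz":0,"yaw":1.047},
```

Request:
jog_arm(moves=[{"fingers": 0, "dx": -0.0023, "dy": -0.0026, "dz": 0, "yaw": 0.026}, {"fingers": 0, "dx": -0.0046, "dy": -0.0052, "dz": 0, "yaw": 0.052}, {"fingers": 0, "dx": -0.005, "dy": -0.0049, "dz": 0.002, "yaw": 0.052}, {"fingers": 0, "dx": -0.005, "dy": -0.0049, "dz": 0.005, "yaw": 0.052}, {"fingers": 0, "dx": -0.005, "dy": -0.0049, "dz": 0.01, "yaw": 0.052}, {"fingers": 0, "dx": -0.005, "dy": -0.0049, "dz": 0.02, "yaw": 0.052}, {"fingers": 0, "dx": -0.005, "dy": -0.0049, "dz": 0.03, "yaw": 0.052}, {"fingers": 0, "dx": -0.005, "dy": -0.0049, "dz": 0.033, "yaw": 0.052}, {"fingers": 0, "dx": -0.005, "dy": -0.0049, "dz": 0.033, "yaw": 0.052}, {"fingers": 0, "dx": -0.005, "dy": -0.0049, "dz": 0.033, "yaw": 0.052}])

```text
t: 15.4
eef_pos: [0.5234, 0.0896, 0.2705]
tool_rot: [[-0.001, 0.642, 0.767], [-0.0, 0.767, -0.642], [-1.0, -0.001, -0.0]]
contact_force: [-0.5, 0.7, -4.0]
grip_width: 0.164
```

```bash
python3 - <<'E'
from h import *
rep()
c,p,d=grab('scene','s5')
u,v=map(int,proj(c,(.6,.0,.07)))
cv2.imwrite('pics/s5c.png',cv2.resize(p[v-40:v+50,u-60:u+60],(800,600),interpolation=cv2.INTER_CUBIC))
E
```

```text
t 15.4 tcp [0.5234 0.0896 0.2705] yaw -39.92 F [-0.52  0.71 -4.04] M [0.076 0.185 0.028] Tz about nut 0.001 dist 0.1325 dir -39.95 tilt [-1.e+00 -5.e-04 -4.e-04] w 15.25
```

View pics/s5c.png

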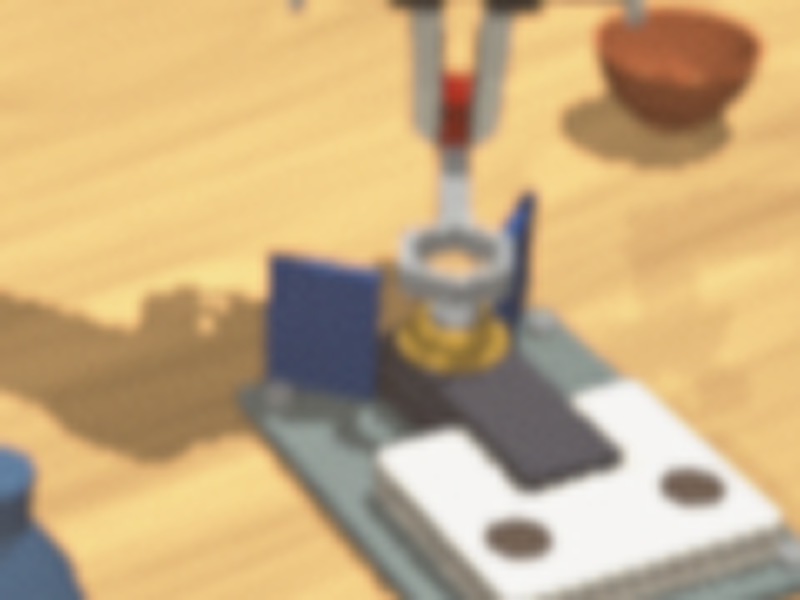

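Request:
jog_arm(moves=[{"fingers": 0, "dx": -0.012, "dy": -0.017, "dz": 0, "yaw": 0.157}, {"fingers": 0, "dx": -0.0214, "dy": -0.0355, "dz": 0, "yaw": 0.314}, {"fingers": 0, "dx": -0.0276, "dy": -0.0554, "dz": 0, "yaw": 0.471}, {"fingers": 0, "dx": -0.0307, "dy": -0.0759, "dz": 0, "yaw": 0.628}, {"fingers": 0, "dx": -0.0305, "dy": -0.0967, "dz": 0, "yaw": 0.785}, {"fingers": 0, "dx": -0.0271, "dy": -0.1172, "dz": 0, "yaw": 0.942}, {"fingers": 0, "dx": -0.0238, "dy": -0.1283, "dz": 0, "yaw": 1.03}, {"fingers": 0, "dx": -0.023, "dy": -0.1305, "dz": 0, "yaw": 1.047}, {"fingers": 0, "dx": -0.023, "dy": -0.1305, "dz": 0, "yaw": 1.047}, {"fingers": 0, "dx": -0.023, "dy": -0.1305, "dz": 0, "yaw": 1.047}])

```text
t: 16.7
eef_pos: [0.5004, -0.04, 0.2706]
tool_rot: [[-0.001, -0.344, 0.939], [0.0, 0.939, 0.344], [-1.0, 0.0, -0.0]]
contact_force: [-0.6, 0.0, -4.3]
grip_width: 0.166
```

Request:
jog_arm(moves=[{"fingers": 0, "dx": 0, "dy": 0, "dz": -0.008, "yaw": 0}, {"fingers": 0, "dx": 0, "dy": 0, "dz": -0.015, "yaw": 0}, {"fingers": 0, "dx": 0, "dy": 0, "dz": -0.018, "yaw": 0}, {"fingers": 0, "dx": 0, "dy": 0, "dz": -0.021, "yaw": 0}, {"fingers": 0, "dx": 0, "dy": 0, "dz": -0.024, "yaw": 0}, {"fingers": 0, "dx": 0, "dy": 0, "dz": -0.026, "yaw": 0}, {"fingers": 0, "dx": 0, "dy": 0, "dz": -0.028, "yaw": 0}, {"fingers": 0, "dx": 0, "dy": 0, "dz": -0.03, "yaw": 0}, {"fingers": 0, "dx": 0, "dy": 0, "dz": -0.032, "yaw": 0}, {"fingers": 0, "dx": 0, "dy": 0, "dz": -0.033, "yaw": 0}])

```text
t: 17.95
eef_pos: [0.5015, -0.0406, 0.2379]
tool_rot: [[0.003, -0.344, 0.939], [0.0, 0.939, 0.344], [-1.0, -0.001, 0.003]]
contact_force: [3.9, 1.6, -2.4]
grip_width: 0.163
```

```bash
python3 - <<'E'
from h import *
rep()
for a,b in [(20,15),(15,11.5),(11.5,8.5)]: table(a,np.linspace(a,b,9)[1:].tolist()+[b,b],r=.1325)
E
```

```text
t 17.95 tcp [ 0.5015 -0.0406  0.2379] yaw 20.1 F [ 3.87  1.61 -2.43] M [ 0.389 -0.733  0.063] Tz about nut 0.039 dist 0.1315 dir 20.04 tilt [-1.0e+00 -7.0e-04  2.9e-03] w 15.17
{"fingers":0,"dx":-0.0005,"dy":0.0014,"dz":0,"yaw":-0.011}, {"fingers":0,"dx":-0.0010,"dy":0.0027,"dz":0,"yaw":-0.022}, {"fingers":0,"dx":-0.0014,"dy":0.0041,"dz":0,"yaw":-0.033}, {"fingers":0,"dx":-0.0019,"dy":0.0055,"dz":0,"yaw":-0.044}, {"fingers":0,"dx":-0.0023,"dy":0.0069,"dz":0,"yaw":-0.055}, {"fingers":0,"dx":-0.0027,"dy":0.0082,"dz":0,"yaw":-0.065}, {"fingers":0,"dx":-0.0031,"dy":0.0096,"dz":0,"yaw":-0.076}, {"fingers":0,"dx":-0.0035,"dy":0.0110,"dz":0,"yaw":-0.087}, {"fingers":0,"dx":-0.0035,"dy":0.0110,"dz":0,"yaw":-0.087}, {"fingers":0,"dx":-0.0035,"dy":0.0110,"dz":0,"yaw":-0.087}, 
{"fingers":0,"dx":-0.0003,"dy":0.0010,"dz":0,"yaw":-0.008}, {"fingers":0,"dx":-0.0005,"dy":0.0020,"dz":0,"yaw":-0.015}, {"fingers":0,"dx":-0.0008,"dy":0.0029,"dz":0,"yaw":-0.023}, {"fingers":0,"dx":-0.0010,"dy":0.0039,"dz":0,"yaw":-0.031}, {"fingers":0,"dx":-0.0012,"dy":0.0049,"dz":0,"yaw":-0.038}, {"fingers":0,"dx":-0.0
[... 178 characters left out ...]
.0019,"dy":0.0079,"dz":0,"yaw":-0.061}, {"fingers":0,"dx":-0.0019,"dy":0.0079,"dz":0,"yaw":-0.061}, 
{"fingers":0,"dx":-0.0002,"dy":0.0009,"dz":0,"yaw":-0.007}, {"fingers":0,"dx":-0.0003,"dy":0.0017,"dz":0,"yaw":-0.013}, {"fingers":0,"dx":-0.0005,"dy":0.0026,"dz":0,"yaw":-0.020}, {"fingers":0,"dx":-0.0006,"dy":0.0034,"dz":0,"yaw":-0.026}, {"fingers":0,"dx":-0.0008,"dy":0.0043,"dz":0,"yaw":-0.033}, {"fingers":0,"dx":-0.0009,"dy":0.0051,"dz":0,"yaw":-0.039}, {"fingers":0,"dx":-0.0011,"dy":0.0060,"dz":0,"yaw":-0.046}, {"fingers":0,"dx":-0.0012,"dy":0.0068,"dz":0,"yaw":-0.052}, {"fingers":0,"dx":-0.0012,"dy":0.0068,"dz":0,"yaw":-0.052}, {"fingers":0,"dx":-0.0012,"dy":0.0068,"dz":0,"yaw":-0.052},
```

```bash
cat >> h.py <<'E'
N2=(.6246,.0028); R2=.1318
def t2(a,b,cmd=None,n=10): table(a,np.linspace(a,b,n+1)[1:],cmd=cmd,nut=N2,r=R2)
E
python3 - <<'E'
from h import *
t=np.radians(20); t2(20,15.5,cmd=np.array([.625,.0045])-.1325*np.array([np.cos(t),np.sin(t)]))
E
```

```text
{"fingers":0,"dx":-0.0001,"dy":-0.0005,"dz":0,"yaw":-0.008}, {"fingers":0,"dx":-0.0004,"dy":0.0005,"dz":0,"yaw":-0.016}, {"fingers":0,"dx":-0.0008,"dy":0.0015,"dz":0,"yaw":-0.024}, {"fingers":0,"dx":-0.0011,"dy":0.0025,"dz":0,"yaw":-0.031}, {"fingers":0,"dx":-0.0014,"dy":0.0034,"dz":0,"yaw":-0.039}, {"fingers":0,"dx":-0.0017,"dy":0.0044,"dz":0,"yaw":-0.047}, {"fingers":0,"dx":-0.0020,"dy":0.0054,"dz":0,"yaw":-0.055}, {"fingers":0,"dx":-0.0023,"dy":0.0064,"dz":0,"yaw":-0.063}, {"fingers":0,"dx":-0.0026,"dy":0.0074,"dz":0,"yaw":-0.071}, {"fingers":0,"dx":-0.0029,"dy":0.0084,"dz":0,"yaw":-0.079},
```

```bash
sed -i 's/^N2=.*/N2=(.6254,.0062); R2=.1320/' h.py
python3 - <<'E'
from h import *
t=np.radians(20); t2(20,15.5,cmd=np.array([.625,.0045])-.1325*np.array([np.cos(t),np.sin(t)]))
t2(15.5,12.5)
E
```

```text
{"fingers":0,"dx":0.0005,"dy":0.0028,"dz":0,"yaw":-0.008}, {"fingers":0,"dx":0.0002,"dy":0.0038,"dz":0,"yaw":-0.016}, {"fingers":0,"dx":-0.0002,"dy":0.0048,"dz":0,"yaw":-0.024}, {"fingers":0,"dx":-0.0005,"dy":0.0058,"dz":0,"yaw":-0.031}, {"fingers":0,"dx":-0.0008,"dy":0.0068,"dz":0,"yaw":-0.039}, {"fingers":0,"dx":-0.0011,"dy":0.0078,"dz":0,"yaw":-0.047}, {"fingers":0,"dx":-0.0014,"dy":0.0088,"dz":0,"yaw":-0.055}, {"fingers":0,"dx":-0.0017,"dy":0.0097,"dz":0,"yaw":-0.063}, {"fingers":0,"dx":-0.0020,"dy":0.0107,"dz":0,"yaw":-0.071}, {"fingers":0,"dx":-0.0023,"dy":0.0117,"dz":0,"yaw":-0.079}, 
{"fingers":0,"dx":-0.0002,"dy":0.0007,"dz":0,"yaw":-0.005}, {"fingers":0,"dx":-0.0004,"dy":0.0013,"dz":0,"yaw":-0.010}, {"fingers":0,"dx":-0.0005,"dy":0.0020,"dz":0,"yaw":-0.016}, {"fingers":0,"dx":-0.0007,"dy":0.0027,"dz":0,"yaw":-0.021}, {"fingers":0,"dx":-0.0009,"dy":0.0033,"dz":0,"yaw":-0.026}, {"fingers":0,"dx":-0.0010,"dy":0.0040,"dz":0,"yaw":-0.031}, {"fingers":0,"dx":-0.0012,"dy":0.0047,"dz":0,"yaw":-0.037}, {"fingers":0,"dx":-0.0014,"dy":0.0054,"dz":0,"yaw":-0.042}, {"fingers":0,"dx":-0.0015,"dy":0.0060,"dz":0,"yaw":-0.047}, {"fingers":0,"dx":-0.0017,"dy":0.0067,"dz":0,"yaw":-0.052},
```

Request:
jog_arm(moves=[{"fingers": 0, "dx": 0.0005, "dy": 0.0015, "dz": 0, "yaw": -0.008}, {"fingers": 0, "dx": 0.0002, "dy": 0.0032, "dz": 0, "yaw": -0.016}, {"fingers": 0, "dx": -0.0002, "dy": 0.0046, "dz": 0, "yaw": -0.024}, {"fingers": 0, "dx": -0.0005, "dy": 0.0058, "dz": 0, "yaw": -0.031}, {"fingers": 0, "dx": -0.0008, "dy": 0.0068, "dz": 0, "yaw": -0.039}, {"fingers": 0, "dx": -0.0011, "dy": 0.0078, "dz": 0, "yaw": -0.047}, {"fingers": 0, "dx": -0.0014, "dy": 0.0088, "dz": 0, "yaw": -0.055}, {"fingers": 0, "dx": -0.0017, "dy": 0.0097, "dz": 0, "yaw": -0.063}, {"fingers": 0, "dx": -0.002, "dy": 0.0107, "dz": 0, "yaw": -0.071}, {"fingers": 0, "dx": -0.0023, "dy": 0.0117, "dz": 0, "yaw": -0.079}])

```text
t: 19.2
eef_pos: [0.4985, -0.0294, 0.2379]
tool_rot: [[0.001, -0.267, 0.964], [-0.0, 0.964, 0.267], [-1.0, -0.001, 0.001]]
contact_force: [5.2, -1.3, -2.9]
grip_width: 0.166
```

```bash
sed -i 's/def rep(nut=(.625,.0045))/def rep(nut=(.6254,.0062))/' h.py; python3 - <<'E'
from h import *
rep()
for i in range(4): viewer.grab_frame('top'); rep()
t2(12.5,9.5);t2(9.5,6.5)
E
```

```text
t 19.2 tcp [ 0.4985 -0.0294  0.2379] yaw 15.48 F [ 5.22 -1.32 -2.86] M [-0.274 -1.031 -0.024] Tz about nut 0.33 dist 0.1318 dir 15.68 tilt [-1.e+00 -7.e-04  9.e-04] w 15.43
t 19.25 tcp [ 0.4985 -0.0293  0.2379] yaw 15.48 F [ 5.21 -1.51 -2.93] M [-0.31  -1.028 -0.048] Tz about nut 0.328 dist 0.1317 dir 15.61 tilt [-1.e+00 -6.e-04  9.e-04] w 15.3
t 19.3 tcp [ 0.4985 -0.0293  0.2379] yaw 15.49 F [ 4.54 -0.86 -3.82] M [-0.332 -0.984 -0.081] Tz about nut 0.19 dist 0.1317 dir 15.64 tilt [-1.e+00 -6.e-04  1.e-03] w 15.56
t 19.35 tcp [ 0.4985 -0.0293  0.2379] yaw 15.5 F [ 5.55 -1.44 -2.94] M [-0.294 -1.003 -0.15 ] Tz about nut 0.23 dist 0.1318 dir 15.65 tilt [-1.e+00 -6.e-04  9.e-04] w 15.62
t 19.4 tcp [ 0.4985 -0.0293  0.2379] yaw 15.5 F [ 4.87 -1.63 -2.88] M [-0.285 -1.056 -0.046] Tz about nut 0.335 dist 0.1318 dir 15.65 tilt [-1.e+00 -6.e-04  9.e-04] w 15.63
{"fingers":0,"dx":-0.0001,"dy":0.0007,"dz":0,"yaw":-0.005}, {"fingers":0,"dx":-0.0003,"dy":0.0014,"dz":0,"yaw":-0.010}, {"fingers":0,"dx":-0.0004,"dy":0.0020,"dz":0,"yaw":-0.016}, {"fingers":0,"dx":-0.0006,"dy":0.0027,"dz":0,"yaw":-0.
[... 266 characters left out ...]
.0012,"dy":0.0061,"dz":0,"yaw":-0.047}, {"fingers":0,"dx":-0.0013,"dy":0.0068,"dz":0,"yaw":-0.052}, 
{"fingers":0,"dx":-0.0001,"dy":0.0007,"dz":0,"yaw":-0.005}, {"fingers":0,"dx":-0.0002,"dy":0.0014,"dz":0,"yaw":-0.010}, {"fingers":0,"dx":-0.0003,"dy":0.0020,"dz":0,"yaw":-0.016}, {"fingers":0,"dx":-0.0004,"dy":0.0027,"dz":0,"yaw":-0.021}, {"fingers":0,"dx":-0.0005,"dy":0.0034,"dz":0,"yaw":-0.026}, {"fingers":0,"dx":-0.0006,"dy":0.0041,"dz":0,"yaw":-0.031}, {"fingers":0,"dx":-0.0007,"dy":0.0048,"dz":0,"yaw":-0.037}, {"fingers":0,"dx":-0.0008,"dy":0.0055,"dz":0,"yaw":-0.042}, {"fingers":0,"dx":-0.0009,"dy":0.0062,"dz":0,"yaw":-0.047}, {"fingers":0,"dx":-0.0010,"dy":0.0068,"dz":0,"yaw":-0.052},
```

Request:
jog_arm(moves=[{"fingers": 0, "dx": 0.0003, "dy": 0.0007, "dz": 0, "yaw": -0.005}, {"fingers": 0, "dx": 0.0006, "dy": 0.0013, "dz": 0, "yaw": -0.01}, {"fingers": 0, "dx": 0.0005, "dy": 0.002, "dz": 0, "yaw": -0.016}, {"fingers": 0, "dx": 0.0003, "dy": 0.0027, "dz": 0, "yaw": -0.021}, {"fingers": 0, "dx": 0.0001, "dy": 0.0033, "dz": 0, "yaw": -0.026}, {"fingers": 0, "dx": 0, "dy": 0.004, "dz": 0, "yaw": -0.031}, {"fingers": 0, "dx": -0.0002, "dy": 0.0047, "dz": 0, "yaw": -0.037}, {"fingers": 0, "dx": -0.0004, "dy": 0.0054, "dz": 0, "yaw": -0.042}, {"fingers": 0, "dx": -0.0005, "dy": 0.006, "dz": 0, "yaw": -0.047}, {"fingers": 0, "dx": -0.0007, "dy": 0.0067, "dz": 0, "yaw": -0.052}])

```text
t: 20.65
eef_pos: [0.4973, -0.0225, 0.2376]
tool_rot: [[-0.001, -0.217, 0.976], [-0.0, 0.976, 0.217], [-1.0, 0.0, -0.001]]
contact_force: [0.8, -2.6, -1.4]
grip_width: 0.165
```

```bash
python3 - <<'E'
from h import *
rep()
E
```

```text
t 20.65 tcp [ 0.4973 -0.0225  0.2376] yaw 12.53 F [ 0.75 -2.62 -1.43] M [-0.636 -0.367 -0.135] Tz about nut 0.222 dist 0.1313 dir 12.64 tilt [-1.e+00  1.e-04 -1.e-03] w 15.31
```

Request:
jog_arm(moves=[{"fingers": 0, "dx": -0.0001, "dy": 0.0007, "dz": 0, "yaw": -0.005}, {"fingers": 0, "dx": -0.0003, "dy": 0.0014, "dz": 0, "yaw": -0.01}, {"fingers": 0, "dx": -0.0004, "dy": 0.002, "dz": 0, "yaw": -0.016}, {"fingers": 0, "dx": -0.0006, "dy": 0.0027, "dz": 0, "yaw": -0.021}, {"fingers": 0, "dx": -0.0007, "dy": 0.0034, "dz": 0, "yaw": -0.026}, {"fingers": 0, "dx": -0.0008, "dy": 0.0041, "dz": 0, "yaw": -0.031}, {"fingers": 0, "dx": -0.001, "dy": 0.0047, "dz": 0, "yaw": -0.037}, {"fingers": 0, "dx": -0.0011, "dy": 0.0054, "dz": 0, "yaw": -0.042}, {"fingers": 0, "dx": -0.0012, "dy": 0.0061, "dz": 0, "yaw": -0.047}, {"fingers": 0, "dx": -0.0013, "dy": 0.0068, "dz": 0, "yaw": -0.052}])

```text
t: 21.9
eef_pos: [0.496, -0.0157, 0.2377]
tool_rot: [[-0.001, -0.166, 0.986], [-0.0, 0.986, 0.166], [-1.0, 0.0, -0.001]]
contact_force: [-0.3, -2.6, -1.8]
grip_width: 0.17
```

```bash
python3 - <<'E'
from h import *
rep()
t2(6.5,3.5);t2(3.5,.5);t2(.5,-2.5);t2(-2.5,-5.5)
E
```

```text
t 21.9 tcp [ 0.496  -0.0157  0.2377] yaw 9.56 F [-0.29 -2.56 -1.83] M [-0.778  0.09  -0.166] Tz about nut 0.16 dist 0.1312 dir 9.61 tilt [-1.e+00  0.e+00 -9.e-04] w 15.79
{"fingers":0,"dx":-0.0001,"dy":0.0007,"dz":0,"yaw":-0.005}, {"fingers":0,"dx":-0.0001,"dy":0.0014,"dz":0,"yaw":-0.010}, {"fingers":0,"dx":-0.0002,"dy":0.0021,"dz":0,"yaw":-0.016}, {"fingers":0,"dx":-0.0003,"dy":0.0027,"dz":0,"yaw":-0.021}, {"fingers":0,"dx":-0.0003,"dy":0.0034,"dz":0,"yaw":-0.026}, {"fingers":0,"dx":-0.0004,"dy":0.0041,"dz":0,"yaw":-0.031}, {"fingers":0,"dx":-0.0005,"dy":0.0048,"dz":0,"yaw":-0.037}, {"fingers":0,"dx":-0.0005,"dy":0.0055,"dz":0,"yaw":-0.042}, {"fingers":0,"dx":-0.0006,"dy":0.0062,"dz":0,"yaw":-0.047}, {"fingers":0,"dx":-0.0006,"dy":0.0069,"dz":0,"yaw":-0.052}, 
{"fingers":0,"dx":-0.0000,"dy":0.0007,"dz":0,"yaw":-0.005}, {"fingers":0,"dx":-0.0001,"dy":0.0014,"dz":0,"yaw":-0.010}, {"fingers":0,"dx":-0.0001,"dy":0.0021,"dz":0,"yaw":-0.016}, {"fingers":0,"dx":-0.0001,"dy":0.0028,"dz":0,"yaw":-0.021}, {"fingers":0,"dx":-0.0002,"dy":0.0035,"dz":0,"yaw":-0.026}, {"fingers":0,"dx":-0.0002,"d
[... 756 characters left out ...]
s":0,"dx":0.0001,"dy":0.0062,"dz":0,"yaw":-0.047}, {"fingers":0,"dx":0.0001,"dy":0.0069,"dz":0,"yaw":-0.052}, 
{"fingers":0,"dx":0.0000,"dy":0.0007,"dz":0,"yaw":-0.005}, {"fingers":0,"dx":0.0001,"dy":0.0014,"dz":0,"yaw":-0.010}, {"fingers":0,"dx":0.0001,"dy":0.0021,"dz":0,"yaw":-0.016}, {"fingers":0,"dx":0.0001,"dy":0.0028,"dz":0,"yaw":-0.021}, {"fingers":0,"dx":0.0002,"dy":0.0035,"dz":0,"yaw":-0.026}, {"fingers":0,"dx":0.0002,"dy":0.0041,"dz":0,"yaw":-0.031}, {"fingers":0,"dx":0.0003,"dy":0.0048,"dz":0,"yaw":-0.037}, {"fingers":0,"dx":0.0004,"dy":0.0055,"dz":0,"yaw":-0.042}, {"fingers":0,"dx":0.0004,"dy":0.0062,"dz":0,"yaw":-0.047}, {"fingers":0,"dx":0.0005,"dy":0.0069,"dz":0,"yaw":-0.052},
```

Request:
jog_arm(moves=[{"fingers": 0, "dx": -0.0001, "dy": 0.0007, "dz": 0, "yaw": -0.005}, {"fingers": 0, "dx": -0.0002, "dy": 0.0014, "dz": 0, "yaw": -0.01}, {"fingers": 0, "dx": -0.0003, "dy": 0.002, "dz": 0, "yaw": -0.016}, {"fingers": 0, "dx": -0.0004, "dy": 0.0027, "dz": 0, "yaw": -0.021}, {"fingers": 0, "dx": -0.0005, "dy": 0.0034, "dz": 0, "yaw": -0.026}, {"fingers": 0, "dx": -0.0006, "dy": 0.0041, "dz": 0, "yaw": -0.031}, {"fingers": 0, "dx": -0.0007, "dy": 0.0048, "dz": 0, "yaw": -0.037}, {"fingers": 0, "dx": -0.0008, "dy": 0.0055, "dz": 0, "yaw": -0.042}, {"fingers": 0, "dx": -0.0009, "dy": 0.0062, "dz": 0, "yaw": -0.047}, {"fingers": 0, "dx": -0.001, "dy": 0.0068, "dz": 0, "yaw": -0.052}])

```text
t: 23.15
eef_pos: [0.4951, -0.0089, 0.2376]
tool_rot: [[-0.001, -0.115, 0.993], [-0.0, 0.993, 0.115], [-1.0, 0.0, -0.001]]
contact_force: [-1.8, -3.1, -2.1]
grip_width: 0.164
```

```bash
python3 - <<'E'
from h import *
rep()
E
```

```text
t 23.15 tcp [ 0.4951 -0.0089  0.2376] yaw 6.58 F [-1.77 -3.08 -2.1 ] M [-0.771  0.474 -0.128] Tz about nut 0.248 dist 0.1312 dir 6.59 tilt [-1.e+00  0.e+00 -7.e-04] w 15.3
```

Request:
jog_arm(moves=[{"fingers": 0, "dx": -0.0003, "dy": 0.0007, "dz": 0, "yaw": -0.005}, {"fingers": 0, "dx": -0.0004, "dy": 0.0014, "dz": 0, "yaw": -0.01}, {"fingers": 0, "dx": -0.0005, "dy": 0.0021, "dz": 0, "yaw": -0.016}, {"fingers": 0, "dx": -0.0006, "dy": 0.0027, "dz": 0, "yaw": -0.021}, {"fingers": 0, "dx": -0.0006, "dy": 0.0034, "dz": 0, "yaw": -0.026}, {"fingers": 0, "dx": -0.0007, "dy": 0.0041, "dz": 0, "yaw": -0.031}, {"fingers": 0, "dx": -0.0008, "dy": 0.0048, "dz": 0, "yaw": -0.037}, {"fingers": 0, "dx": -0.0008, "dy": 0.0055, "dz": 0, "yaw": -0.042}, {"fingers": 0, "dx": -0.0009, "dy": 0.0062, "dz": 0, "yaw": -0.047}, {"fingers": 0, "dx": -0.0009, "dy": 0.0069, "dz": 0, "yaw": -0.052}])

```text
t: 24.4
eef_pos: [0.4944, -0.0019, 0.2377]
tool_rot: [[-0.0, -0.063, 0.998], [-0.0, 0.998, 0.063], [-1.0, -0.0, -0.0]]
contact_force: [-1.0, -3.0, -3.0]
grip_width: 0.169
```

```bash
python3 - <<'E'
from h import *
rep()
E
```

```text
t 24.4 tcp [ 0.4944 -0.0019  0.2377] yaw 3.6 F [-0.97 -2.96 -3.01] M [-0.712  0.404 -0.185] Tz about nut 0.196 dist 0.1313 dir 3.55 tilt [-1. -0. -0.] w 15.72
```

Request:
jog_arm(moves=[{"fingers": 0, "dx": 0, "dy": 0.0007, "dz": 0, "yaw": -0.005}, {"fingers": 0, "dx": -0.0001, "dy": 0.0014, "dz": 0, "yaw": -0.01}, {"fingers": 0, "dx": -0.0001, "dy": 0.0021, "dz": 0, "yaw": -0.016}, {"fingers": 0, "dx": -0.0001, "dy": 0.0028, "dz": 0, "yaw": -0.021}, {"fingers": 0, "dx": -0.0002, "dy": 0.0035, "dz": 0, "yaw": -0.026}, {"fingers": 0, "dx": -0.0002, "dy": 0.0041, "dz": 0, "yaw": -0.031}, {"fingers": 0, "dx": -0.0002, "dy": 0.0048, "dz": 0, "yaw": -0.037}, {"fingers": 0, "dx": -0.0002, "dy": 0.0055, "dz": 0, "yaw": -0.042}, {"fingers": 0, "dx": -0.0002, "dy": 0.0062, "dz": 0, "yaw": -0.047}, {"fingers": 0, "dx": -0.0002, "dy": 0.0069, "dz": 0, "yaw": -0.052}])

```text
t: 25.65
eef_pos: [0.4941, 0.0049, 0.2377]
tool_rot: [[-0.0, -0.011, 1.0], [-0.0, 1.0, 0.011], [-1.0, -0.0, -0.0]]
contact_force: [-1.5, -2.8, -2.4]
grip_width: 0.167
```

```bash
python3 - <<'E'
from h import *
rep()
E
```

```text
t 25.65 tcp [0.4941 0.0049 0.2377] yaw 0.62 F [-1.47 -2.79 -2.4 ] M [-0.773  0.464 -0.11 ] Tz about nut 0.254 dist 0.1313 dir 0.55 tilt [-1.e+00 -1.e-04 -1.e-04] w 15.54
```

Request:
jog_arm(moves=[{"fingers": 0, "dx": 0, "dy": 0.0007, "dz": 0, "yaw": -0.005}, {"fingers": 0, "dx": 0, "dy": 0.0014, "dz": 0, "yaw": -0.01}, {"fingers": 0, "dx": 0, "dy": 0.0021, "dz": 0, "yaw": -0.016}, {"fingers": 0, "dx": 0, "dy": 0.0028, "dz": 0, "yaw": -0.021}, {"fingers": 0, "dx": 0, "dy": 0.0035, "dz": 0, "yaw": -0.026}, {"fingers": 0, "dx": 0, "dy": 0.0041, "dz": 0, "yaw": -0.031}, {"fingers": 0, "dx": 0, "dy": 0.0048, "dz": 0, "yaw": -0.037}, {"fingers": 0, "dx": 0.0001, "dy": 0.0055, "dz": 0, "yaw": -0.042}, {"fingers": 0, "dx": 0.0001, "dy": 0.0062, "dz": 0, "yaw": -0.047}, {"fingers": 0, "dx": 0.0001, "dy": 0.0069, "dz": 0, "yaw": -0.052}])

```text
t: 26.9
eef_pos: [0.4943, 0.0119, 0.2377]
tool_rot: [[-0.0, 0.041, 0.999], [-0.0, 0.999, -0.041], [-1.0, -0.0, -0.0]]
contact_force: [-1.5, -1.9, -2.6]
grip_width: 0.169
```

```bash
python3 - <<'E'
from h import *
rep()
E
```

```text
t 26.9 tcp [0.4943 0.0119 0.2377] yaw -2.36 F [-1.51 -1.91 -2.62] M [-0.761  0.445 -0.127] Tz about nut 0.132 dist 0.1313 dir -2.47 tilt [-1. -0. -0.] w 15.73
```

Request:
jog_arm(moves=[{"fingers": 0, "dx": 0, "dy": 0.0007, "dz": 0, "yaw": -0.005}, {"fingers": 0, "dx": 0.0001, "dy": 0.0014, "dz": 0, "yaw": -0.01}, {"fingers": 0, "dx": 0.0001, "dy": 0.0021, "dz": 0, "yaw": -0.016}, {"fingers": 0, "dx": 0.0001, "dy": 0.0028, "dz": 0, "yaw": -0.021}, {"fingers": 0, "dx": 0.0002, "dy": 0.0035, "dz": 0, "yaw": -0.026}, {"fingers": 0, "dx": 0.0002, "dy": 0.0041, "dz": 0, "yaw": -0.031}, {"fingers": 0, "dx": 0.0003, "dy": 0.0048, "dz": 0, "yaw": -0.037}, {"fingers": 0, "dx": 0.0004, "dy": 0.0055, "dz": 0, "yaw": -0.042}, {"fingers": 0, "dx": 0.0004, "dy": 0.0062, "dz": 0, "yaw": -0.047}, {"fingers": 0, "dx": 0.0005, "dy": 0.0069, "dz": 0, "yaw": -0.052}])

```text
t: 28.15
eef_pos: [0.4948, 0.0188, 0.2377]
tool_rot: [[0.0, 0.093, 0.996], [-0.0, 0.996, -0.093], [-1.0, -0.0, 0.0]]
contact_force: [-0.7, -2.8, -2.3]
grip_width: 0.167
```

```bash
python3 - <<'E'
from h import *
rep()
t2(-5.5,-8.5);t2(-8.5,-11.5);t2(-11.5,-14.5);t2(-14.5,-17.5);t2(-17.5,-20.5)
E
```

```text
t 28.15 tcp [0.4948 0.0188 0.2377] yaw -5.33 F [-0.67 -2.84 -2.34] M [-0.746  0.421 -0.117] Tz about nut 0.262 dist 0.1312 dir -5.49 tilt [-1.e+00 -1.e-04  0.e+00] w 15.57
{"fingers":0,"dx":0.0001,"dy":0.0007,"dz":0,"yaw":-0.005}, {"fingers":0,"dx":0.0001,"dy":0.0014,"dz":0,"yaw":-0.010}, {"fingers":0,"dx":0.0002,"dy":0.0021,"dz":0,"yaw":-0.016}, {"fingers":0,"dx":0.0003,"dy":0.0027,"dz":0,"yaw":-0.021}, {"fingers":0,"dx":0.0004,"dy":0.0034,"dz":0,"yaw":-0.026}, {"fingers":0,"dx":0.0005,"dy":0.0041,"dz":0,"yaw":-0.031}, {"fingers":0,"dx":0.0006,"dy":0.0048,"dz":0,"yaw":-0.037}, {"fingers":0,"dx":0.0006,"dy":0.0055,"dz":0,"yaw":-0.042}, {"fingers":0,"dx":0.0007,"dy":0.0062,"dz":0,"yaw":-0.047}, {"fingers":0,"dx":0.0008,"dy":0.0069,"dz":0,"yaw":-0.052}, 
{"fingers":0,"dx":0.0001,"dy":0.0007,"dz":0,"yaw":-0.005}, {"fingers":0,"dx":0.0002,"dy":0.0014,"dz":0,"yaw":-0.010}, {"fingers":0,"dx":0.0003,"dy":0.0020,"dz":0,"yaw":-0.016}, {"fingers":0,"dx":0.0004,"dy":0.0027,"dz":0,"yaw":-0.021}, {"fingers":0,"dx":0.0006,"dy":0.0034,"dz":0,"yaw":-0.026}, {"fingers":0,"dx":0.0007,"dy":0.0041,"dz":
[... 1325 characters left out ...]
s":0,"dx":0.0017,"dy":0.0060,"dz":0,"yaw":-0.047}, {"fingers":0,"dx":0.0019,"dy":0.0066,"dz":0,"yaw":-0.052}, 
{"fingers":0,"dx":0.0002,"dy":0.0007,"dz":0,"yaw":-0.005}, {"fingers":0,"dx":0.0004,"dy":0.0013,"dz":0,"yaw":-0.010}, {"fingers":0,"dx":0.0006,"dy":0.0020,"dz":0,"yaw":-0.016}, {"fingers":0,"dx":0.0009,"dy":0.0026,"dz":0,"yaw":-0.021}, {"fingers":0,"dx":0.0011,"dy":0.0033,"dz":0,"yaw":-0.026}, {"fingers":0,"dx":0.0013,"dy":0.0039,"dz":0,"yaw":-0.031}, {"fingers":0,"dx":0.0015,"dy":0.0046,"dz":0,"yaw":-0.037}, {"fingers":0,"dx":0.0018,"dy":0.0052,"dz":0,"yaw":-0.042}, {"fingers":0,"dx":0.0020,"dy":0.0059,"dz":0,"yaw":-0.047}, {"fingers":0,"dx":0.0022,"dy":0.0065,"dz":0,"yaw":-0.052},
```

Request:
jog_arm(moves=[{"fingers": 0, "dx": 0.0001, "dy": 0.0007, "dz": 0, "yaw": -0.005}, {"fingers": 0, "dx": 0.0001, "dy": 0.0014, "dz": 0, "yaw": -0.01}, {"fingers": 0, "dx": 0.0002, "dy": 0.0021, "dz": 0, "yaw": -0.016}, {"fingers": 0, "dx": 0.0003, "dy": 0.0027, "dz": 0, "yaw": -0.021}, {"fingers": 0, "dx": 0.0004, "dy": 0.0034, "dz": 0, "yaw": -0.026}, {"fingers": 0, "dx": 0.0005, "dy": 0.0041, "dz": 0, "yaw": -0.031}, {"fingers": 0, "dx": 0.0006, "dy": 0.0048, "dz": 0, "yaw": -0.037}, {"fingers": 0, "dx": 0.0006, "dy": 0.0055, "dz": 0, "yaw": -0.042}, {"fingers": 0, "dx": 0.0007, "dy": 0.0062, "dz": 0, "yaw": -0.047}, {"fingers": 0, "dx": 0.0008, "dy": 0.0069, "dz": 0, "yaw": -0.052}])

```text
t: 29.4
eef_pos: [0.4956, 0.0256, 0.2377]
tool_rot: [[0.0, 0.145, 0.989], [-0.0, 0.989, -0.145], [-1.0, -0.0, 0.0]]
contact_force: [-1.3, -3.3, -1.3]
grip_width: 0.168
```

```bash
python3 - <<'E'
from h import *
rep()
E
```

```text
t 29.4 tcp [0.4956 0.0256 0.2377] yaw -8.32 F [-1.31 -3.29 -1.28] M [-0.755  0.421 -0.11 ] Tz about nut 0.342 dist 0.1312 dir -8.51 tilt [-1.e+00 -1.e-04  1.e-04] w 15.6
```

Request:
jog_arm(moves=[{"fingers": 0, "dx": 0.0001, "dy": 0.0007, "dz": 0, "yaw": -0.005}, {"fingers": 0, "dx": 0.0002, "dy": 0.0014, "dz": 0, "yaw": -0.01}, {"fingers": 0, "dx": 0.0003, "dy": 0.002, "dz": 0, "yaw": -0.016}, {"fingers": 0, "dx": 0.0004, "dy": 0.0027, "dz": 0, "yaw": -0.021}, {"fingers": 0, "dx": 0.0006, "dy": 0.0034, "dz": 0, "yaw": -0.026}, {"fingers": 0, "dx": 0.0007, "dy": 0.0041, "dz": 0, "yaw": -0.031}, {"fingers": 0, "dx": 0.0008, "dy": 0.0048, "dz": 0, "yaw": -0.037}, {"fingers": 0, "dx": 0.0009, "dy": 0.0054, "dz": 0, "yaw": -0.042}, {"fingers": 0, "dx": 0.0011, "dy": 0.0061, "dz": 0, "yaw": -0.047}, {"fingers": 0, "dx": 0.0012, "dy": 0.0068, "dz": 0, "yaw": -0.052}])

```text
t: 30.65
eef_pos: [0.4968, 0.0325, 0.2378]
tool_rot: [[0.0, 0.196, 0.981], [-0.0, 0.981, -0.196], [-1.0, -0.0, 0.0]]
contact_force: [-1.4, -3.4, -3.0]
grip_width: 0.168
```

```bash
python3 - <<'E'
from h import *
rep()
E
```

```text
t 30.65 tcp [0.4968 0.0325 0.2378] yaw -11.29 F [-1.41 -3.41 -3.  ] M [-0.744  0.339 -0.139] Tz about nut 0.336 dist 0.1312 dir -11.54 tilt [-1.e+00 -1.e-04  1.e-04] w 15.59
```

Request:
jog_arm(moves=[{"fingers": 0, "dx": 0.0001, "dy": 0.0007, "dz": 0, "yaw": -0.005}, {"fingers": 0, "dx": 0.0003, "dy": 0.0014, "dz": 0, "yaw": -0.01}, {"fingers": 0, "dx": 0.0004, "dy": 0.002, "dz": 0, "yaw": -0.016}, {"fingers": 0, "dx": 0.0006, "dy": 0.0027, "dz": 0, "yaw": -0.021}, {"fingers": 0, "dx": 0.0007, "dy": 0.0034, "dz": 0, "yaw": -0.026}, {"fingers": 0, "dx": 0.0009, "dy": 0.004, "dz": 0, "yaw": -0.031}, {"fingers": 0, "dx": 0.0011, "dy": 0.0047, "dz": 0, "yaw": -0.037}, {"fingers": 0, "dx": 0.0012, "dy": 0.0054, "dz": 0, "yaw": -0.042}, {"fingers": 0, "dx": 0.0014, "dy": 0.0061, "dz": 0, "yaw": -0.047}, {"fingers": 0, "dx": 0.0016, "dy": 0.0067, "dz": 0, "yaw": -0.052}])

```text
t: 31.9
eef_pos: [0.4984, 0.0391, 0.2377]
tool_rot: [[-0.0, 0.247, 0.969], [-0.0, 0.969, -0.247], [-1.0, -0.0, -0.0]]
contact_force: [-1.2, -3.7, -2.8]
grip_width: 0.166
```

```bash
python3 - <<'E'
from h import *
rep()
E
```

```text
t 31.9 tcp [0.4984 0.0391 0.2377] yaw -14.27 F [-1.16 -3.66 -2.78] M [-0.822  0.338 -0.155] Tz about nut 0.347 dist 0.1312 dir -14.54 tilt [-1.e+00 -1.e-04 -0.e+00] w 15.45
```

Request:
jog_arm(moves=[{"fingers": 0, "dx": 0.0002, "dy": 0.0007, "dz": 0, "yaw": -0.005}, {"fingers": 0, "dx": 0.0004, "dy": 0.0013, "dz": 0, "yaw": -0.01}, {"fingers": 0, "dx": 0.0005, "dy": 0.002, "dz": 0, "yaw": -0.016}, {"fingers": 0, "dx": 0.0007, "dy": 0.0027, "dz": 0, "yaw": -0.021}, {"fingers": 0, "dx": 0.0009, "dy": 0.0033, "dz": 0, "yaw": -0.026}, {"fingers": 0, "dx": 0.0011, "dy": 0.004, "dz": 0, "yaw": -0.031}, {"fingers": 0, "dx": 0.0013, "dy": 0.0047, "dz": 0, "yaw": -0.037}, {"fingers": 0, "dx": 0.0015, "dy": 0.0053, "dz": 0, "yaw": -0.042}, {"fingers": 0, "dx": 0.0017, "dy": 0.006, "dz": 0, "yaw": -0.047}, {"fingers": 0, "dx": 0.0019, "dy": 0.0066, "dz": 0, "yaw": -0.052}])

```text
t: 33.15
eef_pos: [0.5003, 0.0458, 0.2377]
tool_rot: [[-0.0, 0.297, 0.955], [-0.0, 0.955, -0.297], [-1.0, -0.0, -0.0]]
contact_force: [-0.6, -3.4, -3.0]
grip_width: 0.166
```

```bash
python3 - <<'E'
from h import *
rep()
E
```

```text
t 33.15 tcp [0.5003 0.0458 0.2377] yaw -17.25 F [-0.55 -3.4  -3.03] M [-0.723  0.262 -0.194] Tz about nut 0.254 dist 0.1312 dir -17.54 tilt [-1.e+00 -1.e-04 -1.e-04] w 15.42
```

Request:
jog_arm(moves=[{"fingers": 0, "dx": 0.0002, "dy": 0.0007, "dz": 0, "yaw": -0.005}, {"fingers": 0, "dx": 0.0004, "dy": 0.0013, "dz": 0, "yaw": -0.01}, {"fingers": 0, "dx": 0.0006, "dy": 0.002, "dz": 0, "yaw": -0.016}, {"fingers": 0, "dx": 0.0009, "dy": 0.0026, "dz": 0, "yaw": -0.021}, {"fingers": 0, "dx": 0.0011, "dy": 0.0033, "dz": 0, "yaw": -0.026}, {"fingers": 0, "dx": 0.0013, "dy": 0.0039, "dz": 0, "yaw": -0.031}, {"fingers": 0, "dx": 0.0015, "dy": 0.0046, "dz": 0, "yaw": -0.037}, {"fingers": 0, "dx": 0.0018, "dy": 0.0052, "dz": 0, "yaw": -0.042}, {"fingers": 0, "dx": 0.002, "dy": 0.0059, "dz": 0, "yaw": -0.047}, {"fingers": 0, "dx": 0.0022, "dy": 0.0065, "dz": 0, "yaw": -0.052}])

```text
t: 34.4
eef_pos: [0.5025, 0.0522, 0.2377]
tool_rot: [[-0.0, 0.346, 0.938], [-0.0, 0.938, -0.346], [-1.0, -0.0, -0.0]]
contact_force: [-0.4, -3.6, -2.3]
grip_width: 0.167
```

```bash
python3 - <<'E'
from h import *
rep()
t2(-20.5,-23.5);t2(-23.5,-26.5);t2(-26.5,-29.5);t2(-29.5,-32.5)
E
```

```text
t 34.4 tcp [0.5025 0.0522 0.2377] yaw -20.23 F [-0.4  -3.61 -2.29] M [-0.8    0.261 -0.091] Tz about nut 0.371 dist 0.1312 dir -20.5 tilt [-1.e+00 -2.e-04 -0.e+00] w 15.49
{"fingers":0,"dx":0.0002,"dy":0.0006,"dz":0,"yaw":-0.005}, {"fingers":0,"dx":0.0005,"dy":0.0013,"dz":0,"yaw":-0.010}, {"fingers":0,"dx":0.0007,"dy":0.0019,"dz":0,"yaw":-0.016}, {"fingers":0,"dx":0.0010,"dy":0.0026,"dz":0,"yaw":-0.021}, {"fingers":0,"dx":0.0013,"dy":0.0032,"dz":0,"yaw":-0.026}, {"fingers":0,"dx":0.0015,"dy":0.0039,"dz":0,"yaw":-0.031}, {"fingers":0,"dx":0.0018,"dy":0.0045,"dz":0,"yaw":-0.037}, {"fingers":0,"dx":0.0020,"dy":0.0051,"dz":0,"yaw":-0.042}, {"fingers":0,"dx":0.0023,"dy":0.0058,"dz":0,"yaw":-0.047}, {"fingers":0,"dx":0.0026,"dy":0.0064,"dz":0,"yaw":-0.052}, 
{"fingers":0,"dx":0.0003,"dy":0.0006,"dz":0,"yaw":-0.005}, {"fingers":0,"dx":0.0006,"dy":0.0013,"dz":0,"yaw":-0.010}, {"fingers":0,"dx":0.0008,"dy":0.0019,"dz":0,"yaw":-0.016}, {"fingers":0,"dx":0.0011,"dy":0.0025,"dz":0,"yaw":-0.021}, {"fingers":0,"dx":0.0014,"dy":0.0032,"dz":0,"yaw":-0.026}, {"fingers":0,"dx":0.0017,"dy":0.0038,"dz":
[... 734 characters left out ...]
s":0,"dx":0.0029,"dy":0.0055,"dz":0,"yaw":-0.047}, {"fingers":0,"dx":0.0032,"dy":0.0061,"dz":0,"yaw":-0.052}, 
{"fingers":0,"dx":0.0003,"dy":0.0006,"dz":0,"yaw":-0.005}, {"fingers":0,"dx":0.0007,"dy":0.0012,"dz":0,"yaw":-0.010}, {"fingers":0,"dx":0.0010,"dy":0.0018,"dz":0,"yaw":-0.016}, {"fingers":0,"dx":0.0014,"dy":0.0024,"dz":0,"yaw":-0.021}, {"fingers":0,"dx":0.0017,"dy":0.0030,"dz":0,"yaw":-0.026}, {"fingers":0,"dx":0.0021,"dy":0.0036,"dz":0,"yaw":-0.031}, {"fingers":0,"dx":0.0025,"dy":0.0042,"dz":0,"yaw":-0.037}, {"fingers":0,"dx":0.0028,"dy":0.0048,"dz":0,"yaw":-0.042}, {"fingers":0,"dx":0.0032,"dy":0.0053,"dz":0,"yaw":-0.047}, {"fingers":0,"dx":0.0036,"dy":0.0059,"dz":0,"yaw":-0.052},
```

Request:
jog_arm(moves=[{"fingers": 0, "dx": 0.0002, "dy": 0.0006, "dz": 0, "yaw": -0.005}, {"fingers": 0, "dx": 0.0005, "dy": 0.0013, "dz": 0, "yaw": -0.01}, {"fingers": 0, "dx": 0.0007, "dy": 0.0019, "dz": 0, "yaw": -0.016}, {"fingers": 0, "dx": 0.001, "dy": 0.0026, "dz": 0, "yaw": -0.021}, {"fingers": 0, "dx": 0.0013, "dy": 0.0032, "dz": 0, "yaw": -0.026}, {"fingers": 0, "dx": 0.0015, "dy": 0.0039, "dz": 0, "yaw": -0.031}, {"fingers": 0, "dx": 0.0018, "dy": 0.0045, "dz": 0, "yaw": -0.037}, {"fingers": 0, "dx": 0.002, "dy": 0.0051, "dz": 0, "yaw": -0.042}, {"fingers": 0, "dx": 0.0023, "dy": 0.0058, "dz": 0, "yaw": -0.047}, {"fingers": 0, "dx": 0.0026, "dy": 0.0064, "dz": 0, "yaw": -0.052}])

```text
t: 35.65
eef_pos: [0.5048, 0.0579, 0.2376]
tool_rot: [[-0.001, 0.394, 0.919], [-0.001, 0.919, -0.394], [-1.0, -0.002, -0.0]]
contact_force: [-1.6, -5.6, -2.7]
grip_width: 0.168
```

```bash
python3 - <<'E'
from h import *
rep()
E
```

```text
t 35.65 tcp [0.5048 0.0579 0.2376] yaw -23.2 F [-1.56 -5.6  -2.72] M [-1.342  0.387  0.087] Tz about nut 0.844 dist 0.1312 dir -23.21 tilt [-1.0e+00 -1.6e-03 -3.0e-04] w 15.61
```

```bash
cat >> h.py <<'E'
def avg(n=6,nut=(.6254,.0062)):
    T=[];F=[];D=[];Y=[]
    for i in range(n):
        viewer.grab_frame('top'); s=arm.sense(); r=np.array([*nut])-s['eef_pos'][:2]; f=s['contact_force']
        T.append(s['moment'][2]-(r[0]*f[1]-r[1]*f[0])); F.append(f); D.append(np.degrees(np.arctan2(r[1],r[0]))); Y.append(np.degrees(np.arctan2(s['tool_rot'][1,2],s['tool_rot'][0,2])))
    print('t',s['t'],'T mean',np.mean(T).round(3),'sd',np.std(T).round(3),'F',np.mean(F,0).round(2),'dir',np.mean(D).round(3),'yaw',np.mean(Y).round(3))
E
python3 - <<'E'
from h import *
avg(6)
t2(-23.5,-24.5)
E
```

```text
t 35.95 T mean 0.85 sd 0.038 F [-1.53 -5.99 -2.74] dir -23.241 yaw -23.195
{"fingers":0,"dx":0.0001,"dy":0.0002,"dz":0,"yaw":-0.002}, {"fingers":0,"dx":0.0002,"dy":0.0004,"dz":0,"yaw":-0.003}, {"fingers":0,"dx":0.0003,"dy":0.0006,"dz":0,"yaw":-0.005}, {"fingers":0,"dx":0.0004,"dy":0.0008,"dz":0,"yaw":-0.007}, {"fingers":0,"dx":0.0005,"dy":0.0011,"dz":0,"yaw":-0.009}, {"fingers":0,"dx":0.0006,"dy":0.0013,"dz":0,"yaw":-0.010}, {"fingers":0,"dx":0.0007,"dy":0.0015,"dz":0,"yaw":-0.012}, {"fingers":0,"dx":0.0007,"dy":0.0017,"dz":0,"yaw":-0.014}, {"fingers":0,"dx":0.0008,"dy":0.0019,"dz":0,"yaw":-0.016}, {"fingers":0,"dx":0.0009,"dy":0.0021,"dz":0,"yaw":-0.017},
```

Request:
jog_arm(moves=[{"fingers": 0, "dx": 0.0001, "dy": 0.0002, "dz": 0, "yaw": -0.002}, {"fingers": 0, "dx": 0.0002, "dy": 0.0004, "dz": 0, "yaw": -0.003}, {"fingers": 0, "dx": 0.0003, "dy": 0.0006, "dz": 0, "yaw": -0.005}, {"fingers": 0, "dx": 0.0004, "dy": 0.0008, "dz": 0, "yaw": -0.007}, {"fingers": 0, "dx": 0.0005, "dy": 0.0011, "dz": 0, "yaw": -0.009}, {"fingers": 0, "dx": 0.0006, "dy": 0.0013, "dz": 0, "yaw": -0.01}, {"fingers": 0, "dx": 0.0007, "dy": 0.0015, "dz": 0, "yaw": -0.012}, {"fingers": 0, "dx": 0.0007, "dy": 0.0017, "dz": 0, "yaw": -0.014}, {"fingers": 0, "dx": 0.0008, "dy": 0.0019, "dz": 0, "yaw": -0.016}, {"fingers": 0, "dx": 0.0009, "dy": 0.0021, "dz": 0, "yaw": -0.017}])

```text
t: 37.2
eef_pos: [0.5057, 0.0598, 0.2376]
tool_rot: [[-0.001, 0.409, 0.912], [-0.002, 0.912, -0.409], [-1.0, -0.002, -0.0]]
contact_force: [-1.4, -5.5, -2.1]
grip_width: 0.171
```

```bash
python3 - <<'E'
from h import *
avg(4)
t2(-24.5,-25.5)
E
```

```text
t 37.4 T mean 0.952 sd 0.057 F [-1.03 -6.74 -2.52] dir -24.141 yaw -24.161
{"fingers":0,"dx":0.0001,"dy":0.0002,"dz":0,"yaw":-0.002}, {"fingers":0,"dx":0.0002,"dy":0.0004,"dz":0,"yaw":-0.003}, {"fingers":0,"dx":0.0003,"dy":0.0006,"dz":0,"yaw":-0.005}, {"fingers":0,"dx":0.0004,"dy":0.0008,"dz":0,"yaw":-0.007}, {"fingers":0,"dx":0.0005,"dy":0.0010,"dz":0,"yaw":-0.009}, {"fingers":0,"dx":0.0006,"dy":0.0013,"dz":0,"yaw":-0.010}, {"fingers":0,"dx":0.0007,"dy":0.0015,"dz":0,"yaw":-0.012}, {"fingers":0,"dx":0.0008,"dy":0.0017,"dz":0,"yaw":-0.014}, {"fingers":0,"dx":0.0009,"dy":0.0019,"dz":0,"yaw":-0.016}, {"fingers":0,"dx":0.0010,"dy":0.0021,"dz":0,"yaw":-0.017},
```

Request:
jog_arm(moves=[{"fingers": 0, "dx": 0.0001, "dy": 0.0002, "dz": 0, "yaw": -0.002}, {"fingers": 0, "dx": 0.0002, "dy": 0.0004, "dz": 0, "yaw": -0.003}, {"fingers": 0, "dx": 0.0003, "dy": 0.0006, "dz": 0, "yaw": -0.005}, {"fingers": 0, "dx": 0.0004, "dy": 0.0008, "dz": 0, "yaw": -0.007}, {"fingers": 0, "dx": 0.0005, "dy": 0.001, "dz": 0, "yaw": -0.009}, {"fingers": 0, "dx": 0.0006, "dy": 0.0013, "dz": 0, "yaw": -0.01}, {"fingers": 0, "dx": 0.0007, "dy": 0.0015, "dz": 0, "yaw": -0.012}, {"fingers": 0, "dx": 0.0008, "dy": 0.0017, "dz": 0, "yaw": -0.014}, {"fingers": 0, "dx": 0.0009, "dy": 0.0019, "dz": 0, "yaw": -0.016}, {"fingers": 0, "dx": 0.001, "dy": 0.0021, "dz": 0, "yaw": -0.017}])

```text
t: 38.65
eef_pos: [0.5065, 0.0618, 0.2376]
tool_rot: [[-0.001, 0.425, 0.905], [-0.002, 0.905, -0.425], [-1.0, -0.002, -0.0]]
contact_force: [-1.7, -6.6, -2.1]
grip_width: 0.168
```

```bash
python3 - <<'E'
from h import *
avg(8)
t2(-25.5,-26.5)
E
```

```text
t 39.05 T mean 1.015 sd 0.068 F [-1.63 -6.74 -2.31] dir -25.06 yaw -25.127
{"fingers":0,"dx":0.0001,"dy":0.0002,"dz":0,"yaw":-0.002}, {"fingers":0,"dx":0.0002,"dy":0.0004,"dz":0,"yaw":-0.003}, {"fingers":0,"dx":0.0003,"dy":0.0006,"dz":0,"yaw":-0.005}, {"fingers":0,"dx":0.0004,"dy":0.0008,"dz":0,"yaw":-0.007}, {"fingers":0,"dx":0.0005,"dy":0.0010,"dz":0,"yaw":-0.009}, {"fingers":0,"dx":0.0006,"dy":0.0012,"dz":0,"yaw":-0.010}, {"fingers":0,"dx":0.0007,"dy":0.0015,"dz":0,"yaw":-0.012}, {"fingers":0,"dx":0.0008,"dy":0.0017,"dz":0,"yaw":-0.014}, {"fingers":0,"dx":0.0009,"dy":0.0019,"dz":0,"yaw":-0.016}, {"fingers":0,"dx":0.0010,"dy":0.0021,"dz":0,"yaw":-0.017},
```

Request:
jog_arm(moves=[{"fingers": 0, "dx": 0.0001, "dy": 0.0002, "dz": 0, "yaw": -0.002}, {"fingers": 0, "dx": 0.0002, "dy": 0.0004, "dz": 0, "yaw": -0.003}, {"fingers": 0, "dx": 0.0003, "dy": 0.0006, "dz": 0, "yaw": -0.005}, {"fingers": 0, "dx": 0.0004, "dy": 0.0008, "dz": 0, "yaw": -0.007}, {"fingers": 0, "dx": 0.0005, "dy": 0.001, "dz": 0, "yaw": -0.009}, {"fingers": 0, "dx": 0.0006, "dy": 0.0012, "dz": 0, "yaw": -0.01}, {"fingers": 0, "dx": 0.0007, "dy": 0.0015, "dz": 0, "yaw": -0.012}, {"fingers": 0, "dx": 0.0008, "dy": 0.0017, "dz": 0, "yaw": -0.014}, {"fingers": 0, "dx": 0.0009, "dy": 0.0019, "dz": 0, "yaw": -0.016}, {"fingers": 0, "dx": 0.001, "dy": 0.0021, "dz": 0, "yaw": -0.017}])

```text
t: 40.3
eef_pos: [0.5075, 0.0637, 0.2375]
tool_rot: [[-0.002, 0.44, 0.898], [-0.002, 0.898, -0.44], [-1.0, -0.003, -0.0]]
contact_force: [-1.7, -6.9, -2.1]
grip_width: 0.168
```

```bash
python3 - <<'E'
from h import *
rep()
avg(4);avg(4);avg(4)
t2(-26.5,-27.5)
E
```

```text
t 40.3 tcp [0.5075 0.0637 0.2375] yaw -26.1 F [-1.72 -6.88 -2.14] M [-1.613  0.493  0.182] Tz about nut 1.092 dist 0.1312 dir -25.99 tilt [-1.0e+00 -2.7e-03 -5.0e-04] w 15.67
t 40.5 T mean 1.021 sd 0.021 F [-1.84 -6.64 -2.34] dir -26.0 yaw -26.097
t 40.7 T mean 1.098 sd 0.071 F [-1.46 -7.08 -2.54] dir -25.997 yaw -26.098
t 40.9 T mean 1.073 sd 0.068 F [-2.08 -7.1  -1.86] dir -25.994 yaw -26.097
{"fingers":0,"dx":0.0001,"dy":0.0002,"dz":0,"yaw":-0.002}, {"fingers":0,"dx":0.0002,"dy":0.0004,"dz":0,"yaw":-0.003}, {"fingers":0,"dx":0.0003,"dy":0.0006,"dz":0,"yaw":-0.005}, {"fingers":0,"dx":0.0004,"dy":0.0008,"dz":0,"yaw":-0.007}, {"fingers":0,"dx":0.0005,"dy":0.0010,"dz":0,"yaw":-0.009}, {"fingers":0,"dx":0.0006,"dy":0.0012,"dz":0,"yaw":-0.010}, {"fingers":0,"dx":0.0007,"dy":0.0014,"dz":0,"yaw":-0.012}, {"fingers":0,"dx":0.0008,"dy":0.0016,"dz":0,"yaw":-0.014}, {"fingers":0,"dx":0.0009,"dy":0.0018,"dz":0,"yaw":-0.016}, {"fingers":0,"dx":0.0010,"dy":0.0021,"dz":0,"yaw":-0.017},
```

```bash
python3 - <<'E'
from h import *
for i in range(4):
    viewer.grab_frame('top'); s=arm.sense(); p=s['eef_pos'];F=s['contact_force'];M=s['moment']
    print(s['effort'].round(3), (p[0]*F[1]-p[1]*F[0]+M[2]).round(3), F.round(2),M.round(3))
E
```

```text
[ -3.254 -41.098  -0.138 -11.066  -1.236  -0.218  -0.151] -3.365 [-2.41 -7.25 -2.42] [-1.631  0.476  0.163]
[ -3.254 -41.099  -0.138 -11.066  -1.236  -0.217  -0.151] -3.384 [-1.8  -7.18 -2.44] [-1.65   0.407  0.147]
[ -3.254 -41.099  -0.138 -11.066  -1.236  -0.218  -0.151] -3.111 [-2.02 -6.69 -2.13] [-1.563  0.463  0.158]
[ -3.254 -41.099  -0.138 -11.066  -1.236  -0.218  -0.151] -2.733 [-2.55 -5.88 -2.42] [-1.562  0.439  0.088]
```

Request:
jog_arm(moves=[{"fingers": 0, "dx": -0.0001, "dy": -0.0002, "dz": 0, "yaw": 0.002}, {"fingers": 0, "dx": -0.0002, "dy": -0.0004, "dz": 0, "yaw": 0.004}, {"fingers": 0, "dx": -0.0003, "dy": -0.0006, "dz": 0, "yaw": 0.0055}, {"fingers": 0, "dx": -0.0004, "dy": -0.0008, "dz": 0, "yaw": 0.007}, {"fingers": 0, "dx": -0.0005, "dy": -0.001, "dz": 0, "yaw": 0.0085}, {"fingers": 0, "dx": -0.0006, "dy": -0.0012, "dz": 0, "yaw": 0.0105}, {"fingers": 0, "dx": -0.0006, "dy": -0.0012, "dz": 0, "yaw": 0.0105}, {"fingers": 0, "dx": -0.0006, "dy": -0.0012, "dz": 0, "yaw": 0.0105}, {"fingers": 0, "dx": -0.0006, "dy": -0.0012, "dz": 0, "yaw": 0.0105}, {"fingers": 0, "dx": -0.0006, "dy": -0.0012, "dz": 0, "yaw": 0.0105}])

```text
t: 42.35
eef_pos: [0.5071, 0.0631, 0.2376]
tool_rot: [[-0.001, 0.431, 0.902], [-0.001, 0.902, -0.431], [-1.0, -0.001, -0.0]]
contact_force: [-0.7, -5.6, -2.3]
grip_width: 0.168
```

```bash
python3 - <<'E'
from h import *
avg(8); s=arm.sense(); print(s['effort'].round(3),s['eef_pos'].round(5),s['tool_rot'][2])
E
```

```text
t 42.75 T mean 0.716 sd 0.096 F [-1.02 -5.59 -2.53] dir -25.687 yaw -25.526
[-2.7840e+00 -4.1006e+01  3.1500e-01 -1.0673e+01 -8.8800e-01 -1.3900e-01
  7.0000e-03] [0.50714 0.06308 0.23762] [-9.99999051e-01 -1.36024212e-03 -2.20209957e-04]
```

```bash
cat > bar.py <<'E'
from h import *
def bar(p):
    # left/right edges of red bar per row, sub-pixel, via red-ness
    f=p.astype(float); red=f[...,2]-f[...,1]*.5-f[...,0]*.5
    out=[]
    for v in range(175,268,2):
        r=cv2.GaussianBlur(red[v-1:v+2].mean(0)[None],(0,0),1)[0]; g=np.gradient(r)
        a=225+np.argmax(g[225:256]); b=250+np.argmin(g[250:285])
        def sub(i,s):
            y=s*g[i-1:i+2]; dn=y[0]-2*y[1]+y[2]; return i+(.5*(y[0]-y[2])/dn if dn else 0)
        out.append((v,sub(a,1),sub(b,-1)))
    o=np.array(out); res=[]
    for k in (1,2):
        x=o[:,0];y=o[:,k];m=np.ones(len(x),bool)
        for _ in range(6):
            c=np.polyfit(x[m]-220,y[m],1); e=abs(y-np.polyval(c,x-220)); m=e<max(.5,2*e[m].std())
        res+= [c[0],c[1],m.sum(),e[m].std()]
    return np.round(res,4)
print('w4',bar(load('w4')[1])); print('w3',bar(load('w3')[1]))
c,p,d=grab('wrist','w6'); print('w6',bar(p))
E
python3 bar.py; python3 - <<'E'
from h import *
cv2.imwrite('pics/w6c.png',np.hstack([cv2.resize(load(n)[1][150:300,180:330],(400,400),interpolation=cv2.INTER_CUBIC) for n in('w4','w6')]))
E
```

```text
w4 [4.200000e-03 2.410074e+02 3.900000e+01 1.112000e-01 1.720000e-02
 2.698822e+02 3.300000e+01 1.040000e-01]
w3 [8.000000e-03 2.409266e+02 4.500000e+01 1.172000e-01 7.000000e-04
 2.704887e+02 3.500000e+01 1.121000e-01]
w6 [5.900000e-03 2.409245e+02 4.200000e+01 1.154000e-01 4.900000e-03
 2.702132e+02 4.000000e+01 1.203000e-01]
```

View pics/w6c.png

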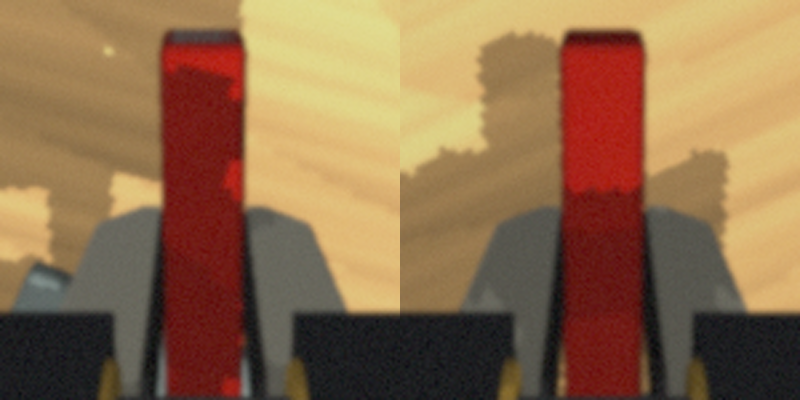

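```bash
cat >> h.py <<'E'
def eff(fx=None,n=5):
    E=[];F=[];
    for i in range(n):
        viewer.grab_frame('top'); s=arm.sense(); E.append(s['effort'][[0,6]]); F.append(s['contact_force'])
    e=np.mean(E,0); F=np.mean(F,0); p=s['eef_pos']; Mz=-e[1]; mb=e[0]
    fx=F[0] if fx is None else fx
    fy=(mb-Mz+p[1]*fx)/p[0]; T=mb-(.6254*fy-.0062*fx)
    R=s['tool_rot']; print('t',round(s['t'],2),'T effort',T.round(3),'Mz',Mz.round(3),'fy',fy.round(2),'F',F.round(2),'yaw',np.degrees(np.arctan2(R[1,2],R[0,2])).round(3),'pos',p.round(5))
E
python3 - <<'E'
from h import *
t2(-25.9,-27.0)
E
```

```text
{"fingers":0,"dx":0.0001,"dy":0.0002,"dz":0,"yaw":-0.002}, {"fingers":0,"dx":0.0002,"dy":0.0005,"dz":0,"yaw":-0.004}, {"fingers":0,"dx":0.0003,"dy":0.0007,"dz":0,"yaw":-0.006}, {"fingers":0,"dx":0.0004,"dy":0.0009,"dz":0,"yaw":-0.008}, {"fingers":0,"dx":0.0006,"dy":0.0011,"dz":0,"yaw":-0.010}, {"fingers":0,"dx":0.0007,"dy":0.0014,"dz":0,"yaw":-0.012}, {"fingers":0,"dx":0.0008,"dy":0.0016,"dz":0,"yaw":-0.013}, {"fingers":0,"dx":0.0009,"dy":0.0018,"dz":0,"yaw":-0.015}, {"fingers":0,"dx":0.0010,"dy":0.0020,"dz":0,"yaw":-0.017}, {"fingers":0,"dx":0.0011,"dy":0.0023,"dz":0,"yaw":-0.019},
```

Request:
jog_arm(moves=[{"fingers": 0, "dx": 0.0001, "dy": 0.0002, "dz": 0, "yaw": -0.002}, {"fingers": 0, "dx": 0.0002, "dy": 0.0005, "dz": 0, "yaw": -0.004}, {"fingers": 0, "dx": 0.0003, "dy": 0.0007, "dz": 0, "yaw": -0.006}, {"fingers": 0, "dx": 0.0004, "dy": 0.0009, "dz": 0, "yaw": -0.008}, {"fingers": 0, "dx": 0.0006, "dy": 0.0011, "dz": 0, "yaw": -0.01}, {"fingers": 0, "dx": 0.0007, "dy": 0.0014, "dz": 0, "yaw": -0.012}, {"fingers": 0, "dx": 0.0008, "dy": 0.0016, "dz": 0, "yaw": -0.013}, {"fingers": 0, "dx": 0.0009, "dy": 0.0018, "dz": 0, "yaw": -0.015}, {"fingers": 0, "dx": 0.001, "dy": 0.002, "dz": 0, "yaw": -0.017}, {"fingers": 0, "dx": 0.0011, "dy": 0.0023, "dz": 0, "yaw": -0.019}])

```text
t: 44.05
eef_pos: [0.5079, 0.0646, 0.2375]
tool_rot: [[-0.002, 0.448, 0.894], [-0.002, 0.894, -0.448], [-1.0, -0.003, -0.0]]
contact_force: [-2.0, -7.3, -2.1]
grip_width: 0.17
```

```bash
python3 - <<'E'
from h import *
eff(); eff(-1.9,2); avg(4)
E
```

```text
t 44.3 T effort 1.137 Mz 0.168 fy -7.23 F [-2.03 -6.8  -2.06] yaw -26.585 pos [0.50794 0.06467 0.23752]
t 44.4 T effort 1.124 Mz 0.167 fy -7.2 F [-1.26 -7.15 -2.41] yaw -26.583 pos [0.50794 0.06468 0.23753]
t 44.6 T mean 1.089 sd 0.042 F [-1.57 -7.2  -2.38] dir -26.464 yaw -26.585
```

Request:
jog_arm(moves=[{"fingers": 0, "dx": 0.0001, "dy": 0.0002, "dz": 0, "yaw": -0.002}, {"fingers": 0, "dx": 0.0002, "dy": 0.0004, "dz": 0, "yaw": -0.003}, {"fingers": 0, "dx": 0.0003, "dy": 0.0006, "dz": 0, "yaw": -0.005}, {"fingers": 0, "dx": 0.0004, "dy": 0.0008, "dz": 0, "yaw": -0.007}, {"fingers": 0, "dx": 0.0005, "dy": 0.001, "dz": 0, "yaw": -0.009}, {"fingers": 0, "dx": 0.0006, "dy": 0.0012, "dz": 0, "yaw": -0.0105}, {"fingers": 0, "dx": 0.0006, "dy": 0.0012, "dz": 0, "yaw": -0.0105}, {"fingers": 0, "dx": 0.0006, "dy": 0.0012, "dz": 0, "yaw": -0.0105}, {"fingers": 0, "dx": 0.0006, "dy": 0.0012, "dz": 0, "yaw": -0.0105}, {"fingers": 0, "dx": 0.0006, "dy": 0.0012, "dz": 0, "yaw": -0.0105}])

```text
t: 45.85
eef_pos: [0.5085, 0.0658, 0.2375]
tool_rot: [[-0.002, 0.457, 0.89], [-0.003, 0.89, -0.457], [-1.0, -0.003, -0.0]]
contact_force: [-1.1, -7.2, -2.1]
grip_width: 0.168
```

```bash
python3 - <<'E'
from h import *
eff(-1.9,4); avg(4)
table(-27.6,[-26.6,-25.6,-24.8],nut=N2,r=R2)
E
```

```text
t 46.05 T effort 1.172 Mz 0.196 fy -7.38 F [-1.61 -7.05 -2.14] yaw -27.177 pos [0.50849 0.06579 0.2375 ]
t 46.25 T mean 1.158 sd 0.09 F [-1.94 -6.99 -1.9 ] dir -27.014 yaw -27.177
{"fingers":0,"dx":-0.0010,"dy":-0.0021,"dz":0,"yaw":0.017}, {"fingers":0,"dx":-0.0021,"dy":-0.0041,"dz":0,"yaw":0.035}, {"fingers":0,"dx":-0.0028,"dy":-0.0058,"dz":0,"yaw":0.049},
```

Request:
jog_arm(moves=[{"fingers": 0, "dx": -0.001, "dy": -0.0021, "dz": 0, "yaw": 0.017}, {"fingers": 0, "dx": -0.0021, "dy": -0.0041, "dz": 0, "yaw": 0.035}, {"fingers": 0, "dx": -0.0028, "dy": -0.0058, "dz": 0, "yaw": 0.049}, {"fingers": 0, "dx": -0.0034, "dy": -0.0072, "dz": 0, "yaw": 0.061}, {"fingers": 0, "dx": -0.0034, "dy": -0.0072, "dz": 0.002, "yaw": 0.061}, {"fingers": 0, "dx": -0.0034, "dy": -0.0072, "dz": 0.006, "yaw": 0.061}, {"fingers": 0, "dx": -0.0034, "dy": -0.0072, "dz": 0.014, "yaw": 0.061}, {"fingers": 0, "dx": -0.0034, "dy": -0.0072, "dz": 0.03, "yaw": 0.061}, {"fingers": 0, "dx": -0.0034, "dy": -0.0072, "dz": 0.06, "yaw": 0.061}, {"fingers": 0, "dx": -0.0034, "dy": -0.0072, "dz": 0.07, "yaw": 0.061}])

```text
t: 47.5
eef_pos: [0.506, 0.0617, 0.3095]
tool_rot: [[0.003, 0.399, 0.917], [0.003, 0.917, -0.399], [-1.0, 0.004, 0.001]]
contact_force: [0.8, 0.7, -4.1]
grip_width: 0.165
```

```bash
python3 - <<'E'
from h import *
rep()
E
```

```text
t 47.5 tcp [0.506  0.0617 0.3095] yaw -23.54 F [ 0.77  0.74 -4.14] M [0.126 0.189 0.   ] Tz about nut -0.131 dist 0.1317 dir -24.94 tilt [-1.      0.0036  0.0014] w 15.39
```

Request:
jog_arm(moves=[{"fingers": 0, "dx": -0.02, "dy": -0.045, "dz": 0.01, "yaw": 0.06}, {"fingers": 0, "dx": -0.04, "dy": -0.1, "dz": 0.01, "yaw": 0.14}, {"fingers": 0, "dx": -0.055, "dy": -0.155, "dz": 0.01, "yaw": 0.22}, {"fingers": 0, "dx": -0.067, "dy": -0.21, "dz": 0.01, "yaw": 0.3}, {"fingers": 0, "dx": -0.067, "dy": -0.265, "dz": 0, "yaw": 0.35}, {"fingers": 0, "dx": -0.067, "dy": -0.32, "dz": -0.02, "yaw": 0.35}, {"fingers": 0, "dx": -0.067, "dy": -0.36, "dz": -0.05, "yaw": 0.35}, {"fingers": 0, "dx": -0.067, "dy": -0.371, "dz": -0.08, "yaw": 0.35}, {"fingers": 0, "dx": -0.067, "dy": -0.371, "dz": -0.09, "yaw": 0.35}, {"fingers": 0, "dx": -0.067, "dy": -0.371, "dz": -0.095, "yaw": 0.35}])

```text
t: 48.75
eef_pos: [0.4391, -0.3102, 0.213]
tool_rot: [[0.001, 0.063, 0.998], [0.0, 0.998, -0.063], [-1.0, 0.0, 0.001]]
contact_force: [-1.7, -0.4, 0.8]
grip_width: 0.163
```

```bash
python3 - <<'E'
from h import *
rep()
ct,p,d=grab('top','t7'); u,v=map(int,proj(ct,(.55,-.2,.03)))
cv2.imwrite('pics/t7c.png',cv2.resize(p[v-80:v+80,u-105:u+105],(788,600),interpolation=cv2.INTER_CUBIC))
E
```

```text
t 48.75 tcp [ 0.4391 -0.3102  0.213 ] yaw -3.61 F [-1.7  -0.41  0.83] M [-0.181  0.001 -0.162] Tz about nut -0.625 dist 0.3672 dir 59.52 tilt [-1.e+00  3.e-04  9.e-04] w 15.14
```

View pics/t7c.png

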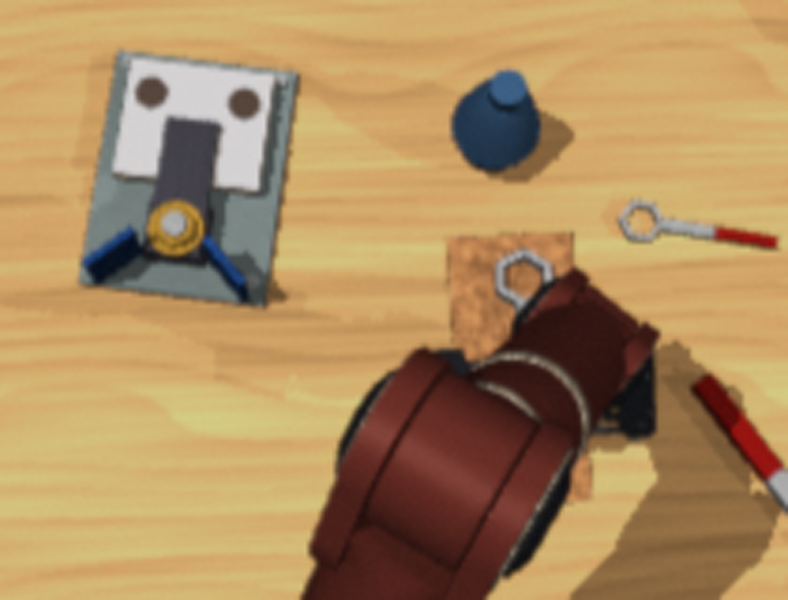

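Request:
jog_arm(moves=[{"fingers": 0, "dx": 0, "dy": 0, "dz": -0.008, "yaw": 0}, {"fingers": 0, "dx": 0, "dy": 0, "dz": -0.013, "yaw": 0}, {"fingers": 0, "dx": 0, "dy": 0, "dz": -0.016, "yaw": 0}, {"fingers": 0, "dx": 0, "dy": 0, "dz": -0.018, "yaw": 0}, {"fingers": 0, "dx": 0, "dy": 0, "dz": -0.019, "yaw": 0}, {"fingers": 0, "dx": 0, "dy": 0, "dz": -0.0195, "yaw": 0}, {"fingers": 0, "dx": 0, "dy": 0, "dz": -0.02, "yaw": 0}, {"fingers": 0, "dx": 0, "dy": 0, "dz": -0.0205, "yaw": 0}, {"fingers": 0, "dx": 0, "dy": 0, "dz": -0.0205, "yaw": 0}, {"fingers": 0, "dx": 0, "dy": 0, "dz": -0.0205, "yaw": 0}])

```text
t: 50.05
eef_pos: [0.4387, -0.311, 0.1923]
tool_rot: [[-0.0, 0.064, 0.998], [-0.0, 0.998, -0.064], [-1.0, -0.0, -0.0]]
contact_force: [-1.3, 0.5, 1.3]
grip_width: 0.167
```

```bash
python3 - <<'E'
from h import *
rep()
E
```

```text
t 50.05 tcp [ 0.4387 -0.311   0.1923] yaw -3.65 F [-1.28  0.53  1.31] M [-0.012  0.065  0.   ] Tz about nut -0.505 dist 0.368 dir 59.51 tilt [-1. -0. -0.] w 15.52
```

Request:
jog_arm(moves=[{"fingers": 0.3, "dx": 0, "dy": 0, "dz": 0, "yaw": 0}, {"fingers": 0.3, "dx": 0, "dy": 0, "dz": 0, "yaw": 0}, {"fingers": 0.5, "dx": 0, "dy": 0, "dz": 0, "yaw": 0}, {"fingers": 0.6, "dx": 0, "dy": 0, "dz": 0, "yaw": 0}, {"fingers": 0.6, "dx": 0, "dy": 0, "dz": 0, "yaw": 0}, {"fingers": 0.6, "dx": 0, "dy": 0, "dz": 0, "yaw": 0}, {"fingers": 0.6, "dx": 0, "dy": 0, "dz": 0, "yaw": 0}, {"fingers": 0.6, "dx": 0, "dy": 0, "dz": 0.01, "yaw": 0}, {"fingers": 0.6, "dx": 0, "dy": 0, "dz": 0.03, "yaw": 0}, {"fingers": 0.6, "dx": 0, "dy": 0, "dz": 0.06, "yaw": 0}])

```text
t: 51.3
eef_pos: [0.4385, -0.3108, 0.2529]
tool_rot: [[-0.001, 0.064, 0.998], [0.001, 0.998, -0.064], [-1.0, 0.001, -0.001]]
contact_force: [-0.4, -0.1, -0.1]
grip_width: 0.604
```

Request:
jog_arm(moves=[{"fingers": 0.6, "dx": 0, "dy": 0, "dz": 0.04, "yaw": 0}, {"fingers": 0.6, "dx": 0, "dy": 0, "dz": 0.08, "yaw": 0}, {"fingers": 0.6, "dx": 0, "dy": 0.02, "dz": 0.12, "yaw": 0}, {"fingers": 0.6, "dx": 0, "dy": 0.06, "dz": 0.14, "yaw": 0}, {"fingers": 0.6, "dx": 0, "dy": 0.11, "dz": 0.14, "yaw": 0}, {"fingers": 0.6, "dx": 0, "dy": 0.16, "dz": 0.14, "yaw": 0}, {"fingers": 0.6, "dx": 0, "dy": 0.2, "dz": 0.14, "yaw": 0}, {"fingers": 0.6, "dx": 0, "dy": 0.23, "dz": 0.14, "yaw": 0}, {"fingers": 0.6, "dx": 0, "dy": 0.23, "dz": 0.14, "yaw": 0}, {"fingers": 0.6, "dx": 0, "dy": 0.23, "dz": 0.14, "yaw": 0}])

```text
t: 52.55
eef_pos: [0.4385, -0.0821, 0.3927]
tool_rot: [[0.001, 0.065, 0.998], [-0.001, 0.998, -0.065], [-1.0, -0.001, 0.001]]
contact_force: [0.9, -0.6, -0.7]
grip_width: 0.603
```

```bash
python3 - <<'E'
from h import *
s=arm.sense(); print(s['t'],s['eef_pos'],s['contact_force'],s['grip_width'])
c,p,d=grab('scene','s8'); c0,p0,d0=load('scene0')
cv2.imwrite('pics/s8c.png',cv2.resize(p[130:330,60:420],(792,440),interpolation=cv2.INTER_CUBIC))
E
```

```text
52.55 [ 0.43850617 -0.08208535  0.39268433] [ 0.88965776 -0.61028719 -0.69966813] 0.60292374064859
```

View pics/s8c.png

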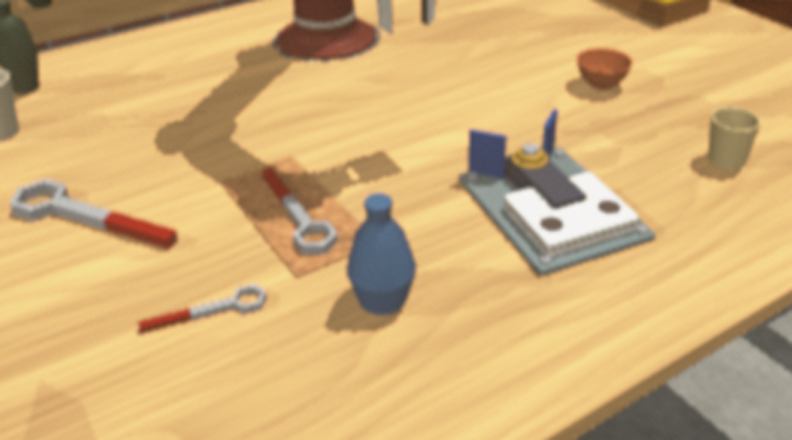

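The wrench lies flat on the mat (ring at (315,237)), the pots are where they were, and the hand is clear. I'm handing the job in.

```bash
python3 -c "
from plant import close_job
print(close_job())"
```

```text
the job is handed in; nothing more can be done
None
```

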